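# Hold the white calibration tile flush on the colour meter's sloped head

## Task

The colour meter is waiting for its white calibration: take the white tile out of the tile case, tilt it to match the sloped measuring head and lay its face flush and centred over the bright measuring port, then press it on with a light steady push of about 10 N and finish while still holding it there, without letting go. Do not push the head out of its set tilt, and leave the other tiles and everything else on the bench as they are.

Things in the scene. Friction and masses are not known exactly. Their poses are not given: they have to be found in the camera images.
- tile_white: White glazed tile 56 x 56 x 8 mm, 110 g or so, face down in one of the case's four compartments. On its back an aluminium disc (30 mm across, 2 mm) and an orange grip rib: 34 mm long along the tile's x, 10 mm thick along its y, from 10 to 40 mm above the measuring face. Origin: centre of the measuring face (underside); z points out of the back, along the rib.
- tile_grey: The grey tile, same size and frame as the white one, in another compartment; stays there.
- tile_black: The black tile, same size and frame, in another compartment; stays there.
- tile_green: The green tile, same size and frame, in another compartment; stays there.
- case: The open blue tile case, fixed to the bench: 160 x 160 mm, 18 mm high, floor and walls 5 mm thick, two by two compartments 72 mm square. Origin: centre of its underside, z up. It may stand left or right of the robot, the colour meter on the other side.
- meter: Colour meter's white base, fixed: 200 x 176 mm, 22 mm high, display and keys at its -x end (roughly towards the robot); two upright arms at y = -72 and +72 mm, 133 mm high, carry the head. Black clamp knobs reach to y = -93 and +93 mm. Origin: centre of its underside, z up.
- meter_head: White measuring head, 116 x 126 x 90 mm, on a clamped hinge along the base's y, 105 mm above the bench. Origin: middle of the hinge. z points out of the measuring face, which slopes down towards the base's -x end by 12 to 30 degrees, different each time. The clamp holds it against a push of 25 N anywhere on the face.
- port (a point): Centre of the measuring port, a bright disc 25 mm across, level with the surface of the rigid flat black mask plate (88 x 88 mm) that forms the sloped face, 55 mm from the hinge. z: the face's outward normal; x: uphill along the plate, away from the robot; y: level.
- vial: A small glass vial with a blue cap, 28 mm across, 50 mm high, standing between the case and the meter; bystander. Origin: centre of its underside.
- media_bottle: A glass bottle with a blue cap, 72 mm across, 150 mm high, to the robot's left; bystander. Origin: centre of its underside.
- beaker: A glass beaker, 68 mm across, 85 mm high, at the far edge; bystander. Origin: centre of its underside.
- syringe: A clear syringe with a green plunger lying on the bench, some 160 mm long, 24 mm high, to the robot's right; bystander. Origin: on the bench under its barrel.
Not all that is in view belongs to the job. What is meant by the tile_white is not purple, and is the larger of those in its own colour.

How it is judged:
By the outcome, as a careful person would: the job done as asked, in the order asked, and still so for the second after the job is handed in, while the arm keeps its last pose, push and grip.
It also fails if it takes over 59 s, if anything falls off the work surface, if the arm or the gripper's body presses on something with over 40 N, if the wrist force passes 120 N, or if a joint passes its speed limit or range.

## Robot

A 6-joint arm with a two-finger parallel gripper is mounted at the origin on the work surface. World frame = base frame: x ahead of the robot, y to its left, z up, the work surface at z = 0. Lengths are in m, angles in rad, forces in N, time in s.
With the tool pointing down it reaches from about 0.35 to 0.875 m from the base axis. Payload 15.5 kg.
Tool frame: the origin (TCP) lies between the finger pads; the fingertips stand 22 mm ahead of it and the grasp point (between the pads) lies 3 mm ahead of it; x points along the fingers, y is the direction in which the jaws open and shut, and the axes are right-handed (so a half turn about x gives the same grasp; the last joint's range is limited). The gripper opens to 85 mm and grips with 20 to 120 N. Pads are 22 mm wide; open, the fingers measure 114 mm over their backs; the gripper's body (76 mm by 85 mm) begins 54 mm behind the grasp point. The pads swing forward as they close: fully open they stand 13 mm farther back than shut.
Start: joints at [-1.294, 0.494, 1.345, -0, 1.302, -0.096], TCP at [0.227, -0.582, 0.253] pointing down, gripper open.
Joint ranges: [-2.91, 2.91], [-0.82, 2.16], [0.22, 2.67], [-1.22, 4.37], [0.12, 2.79], [-3.08, 3.08]. Speed limits (rad/s): [1.89, 1.89, 2.57, 3.01, 3.01, 3.01].

## Interface

Orientations are given as a 3x3 rotation matrix whose columns are the frame's x, y, z axes.
In Python, from plant import read_state, capture, calibration, finish_job gives the robot as it stands.
- The arm moves only by the tool drive_tool, never from a script. Its argument "rows" is a list of rows, each a list of 3 entries, a list of its own where there are three numbers: the gripper command: -1 is fully open, 1 is shut, values between are in proportion, then the shift along the tool's x, y, z in m, then the turn about the tool's x in rad. A call has 1 to 12 rows; each row shifts and turns the commanded pose from where the row before left it, along the tool's axes as they then stand; what a row does not reach is not made up. A row lasts 1/12 s, in which the tool goes at most 41.7 mm and 7.16 degrees, less where a joint would pass 70% of its speed; a pose out of reach is approached as far as the arm can. A call with a gripper value outside its range is refused whole. The fingers move at their own pace and stop on an object; the grip force is fixed at half the most. Time passes only in rows, so rows that do not move let the fingers close. It gives the time, the measured TCP pose, the force and the opening at its end, in the units of the state.
- read_state(): the state, without advancing time (a new reading comes with each control period).
- capture(name): name is "scene" or "top" or "wrist"; returns the picture (480x640x3 uint8, blue, green, red); there is no depth.
- calibration(name): a dict with "fx", "fy", "cx", "cy" (pixels), "R" (3x3) and "t" (3): a world point X has camera coordinates R X + t. Camera axes: x right, y down, z forward; pixel columns grow to the right and rows downward; lengths in m; the calibration is good to about 2 mm. A picture is of the moment at which its call begins: read the wrist's pose just before it. calibration takes no time and is no camera call; for the wrist camera it gives the pose at the moment of the call.
- finish_job(): hands the job in, once; it reports no verdict.
The state is a dict: "t": time; "q": joint angles; "joint_velocities": joint speeds; "effort": joint torques, N m; "position": TCP position; "ee_rot": TCP orientation; "ft_force": force on the tool from outside, world axes, zero at the start; "torque": the same for the moment, N m; "width": finger opening in m.
Only numpy, scipy, OpenCV 4.12 (cv2) and the standard library are available. Lean on these libraries where they do the work, as an engineer would, in place of code of your own. Each camera call takes 0.05 s, during which the arm holds its last target.

## Working session

There is one attempt and no reset: what is moved stays moved. The work goes in short steps, Python scripts to look and compute and a tool call to move; the robot and the scene stay as the last step left them, time stands still between calls to the robot, and variables do not carry over. Pictures are saved under pics/ and viewed, and the job is handed in when it is done.

Besides the shell and the picture viewer there is one more tool, called after "Call:" by a JSON object that holds its "name" and its "arguments". drive_tool: Moves the arm, as the interface text tells. Its arguments: {"type":"object","properties":{"rows":{"type":"array"}},"required":["rows"]}

```bash
ls; mkdir -p pics; python3 - <<'E'
from plant import *
import cv2,numpy as np
np.set_printoptions(precision=4,suppress=True)
s=read_state();print(s)
for n in ["scene","top","wrist"]:
    c=calibration(n);print(n,c)
    cv2.imwrite(f"pics/a_{n}.png",capture(n))
E
```

```text
pics
{'t': 0.0, 'q': array([-1.2945,  0.4942,  1.3461,  0.    ,  1.3025, -0.0955]), 'joint_velocities': array([-0.0009,  0.0006, -0.0005, -0.    ,  0.0001,  0.0001]), 'effort': array([ -0.    , -88.2156, -38.3883,  -0.0001,   0.01  ,   0.    ]), 'position': array([ 0.227 , -0.582 ,  0.2527]), 'ee_rot': array([[-0.0003,  0.3633, -0.9317],
       [ 0.0012, -0.9317, -0.3633],
       [-1.    , -0.0012, -0.0001]]), 'ft_force': array([-0.0822,  0.0293, -0.4257]), 'torque': array([0.0125, 0.0224, 0.0244]), 'width': 0.08545767581674679}
scene {'fx': 526.5998406100638, 'fy': 526.5998406100638, 'cx': 317.9249413762442, 'cy': 237.88937796412046, 'R': array([[ 0.397 ,  0.9176, -0.0172],
       [ 0.5067, -0.2348, -0.8295],
       [-0.7653,  0.3206, -0.5582]]), 't': array([-0.2541, -0.1893,  1.6718])}
top {'fx': 580.9982643845685, 'fy': 580.9982643845685, 'cx': 322.62936876088, 'cy': 255.0854290613085, 'R': array([[ 0.0162, -0.9999,  0.0014],
       [-0.9832, -0.0162, -0.1818],
       [ 0.1818,  0.0016, -0.9833]]), 't': array([-0.0097,  0.6194,  1.4655])}
wrist {'fx': 338.82875219677385, 'fy': 338.82875219677385, 'cx': 320.54125350857555, 'cy': 236.9168938526791, 'R': array([[ 0.3641, -0.9314, -0.0026],
       [-0.8971, -0.3514,  0.2678],
       [-0.2504, -0.0952, -0.9635]]), 't': array([-0.6244, -0.0357,  0.3787])}
```

View pics/a_scene.png

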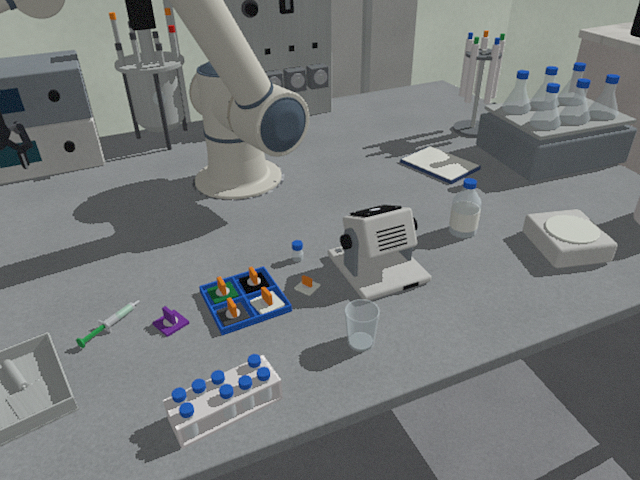

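View pics/a_top.png

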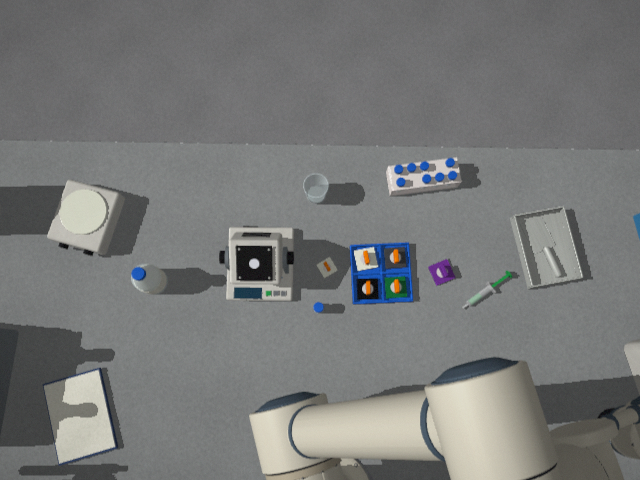

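View pics/a_wrist.png

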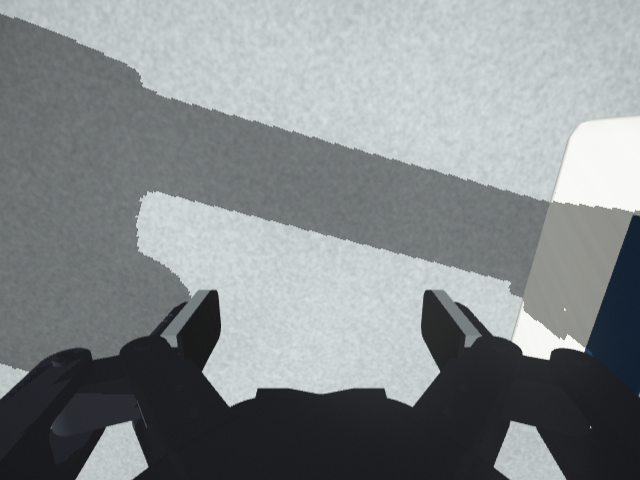

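The white tile is in the far-left compartment, at top-view pixel (366,258). The small pale tile at (327,267) and the purple one at (442,271) are decoys. The meter's port is at (254,264). Next I'll get rough positions.

```bash
cat > h.py <<'E'
import numpy as np,cv2
from plant import *
np.set_printoptions(precision=4,suppress=True)
def ray(c,u,v):
    d=np.array([(u-c['cx'])/c['fx'],(v-c['cy'])/c['fy'],1.]);R=np.array(c['R']);t=np.array(c['t'])
    return -R.T@t, R.T@d
def onz(c,u,v,z):
    o,d=ray(c,u,v);return o+d*(z-o[2])/d[2]
def tri(obs):
    A=np.zeros((3,3));b=np.zeros(3);L=[]
    for c,u,v in obs:
        o,d=ray(c,u,v);d=d/np.linalg.norm(d);P=np.eye(3)-np.outer(d,d);A+=P;b+=P@o;L.append((o,d))
    X=np.linalg.solve(A,b)
    return X,max(np.linalg.norm(np.cross(X-o,d)) for o,d in L)
def proj(c,X):
    p=np.array(c['R'])@X+c['t'];return c['fx']*p[0]/p[2]+c['cx'],c['fy']*p[1]/p[2]+c['cy']
E
python3 - <<'E'
from h import *
c=calibration('top')
print('tile',onz(c,366,258,.04),'port',onz(c,254,264,.157))
for p in [(350,244),(410,242),(413,302),(353,304)]: print('case',onz(c,*p,.018))
im=cv2.imread('pics/a_top.png');
a=cv2.resize(im[215:330,200:430],None,fx=3.4,fy=3.4,interpolation=cv2.INTER_CUBIC);cv2.imwrite('pics/b_top.png',a)
im=cv2.imread('pics/a_scene.png');
a=cv2.resize(im[190:340,190:440],None,fx=3.2,fy=3.2,interpolation=cv2.INTER_CUBIC);cv2.imwrite('pics/b_scene.png',a)
# wrist cam relative to tool
s=read_state();w=calibration('wrist');R=s['ee_rot'];cc=-w['R'].T@w['t'];print('cam in tool',R.T@(cc-s['position']),(w['R']@R))
E
```

```text
tile [ 0.6166 -0.1145  0.04  ] port [0.5761 0.1671 0.157 ]
case [ 0.6582 -0.0729  0.018 ]
case [ 0.6664 -0.2348  0.018 ]
case [ 0.5042 -0.241   0.018 ]
case [ 0.4963 -0.0821  0.018 ]
cam in tool [-0.12    0.0005 -0.0675] [[ 0.0015  1.     -0.0008]
 [-0.268   0.0012  0.9634]
 [ 0.9634 -0.0012  0.268 ]]
```

View pics/b_top.png

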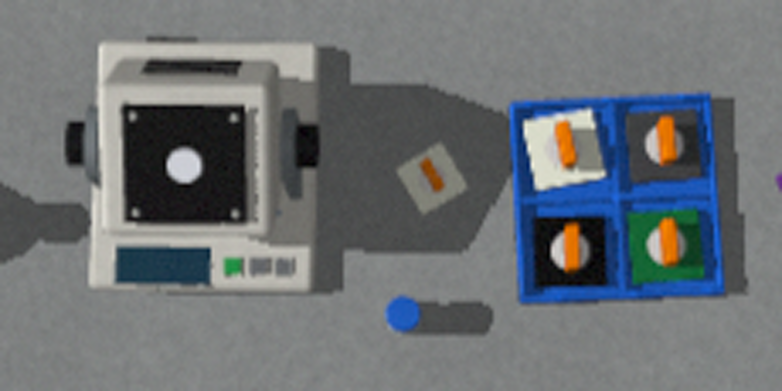

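View pics/b_scene.png

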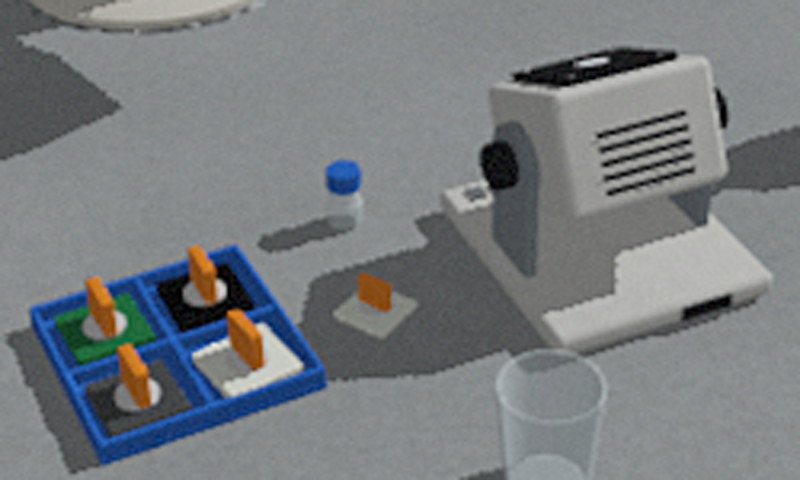

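Call:
{"name": "drive_tool", "arguments": {"rows": [[-1,[0,-0.02,-0.0345],0],[-1,[0,-0.02,-0.0345],0],[-1,[0,-0.02,-0.0345],0],[-1,[0,-0.02,-0.0345],0],[-1,[0,-0.02,-0.0345],0],[-1,[0,-0.02,-0.0345],0],[-1,[0,-0.02,-0.0345],0],[-1,[0,-0.02,-0.0345],0],[-1,[0,-0.02,-0.0345],0],[-1,[0,-0.02,-0.0345],0],[-1,[0,-0.02,-0.0345],0],[-1,[0,-0.02,-0.0345],0]]}}

```text
t: 1.15
position: [0.5264, -0.2065, 0.2532]
ee_rot: [[-0.0, 0.363, -0.932], [0.0, -0.932, -0.363], [-1.0, -0.0, 0.0]]
ft_force: [0.3, -1.4, -0.1]
width: 0.0853
```

Call:
{"name": "drive_tool", "arguments": {"rows": [[-1,[0,-0.02,-0.0345],0],[-1,[0,-0.02,-0.0345],0],[-1,[0,-0.02,-0.0345],0],[-1,[0,0,0],0.093],[-1,[0,0,0],0.093],[-1,[0,0,0],0.093],[-1,[0,0,0],0.093],[-1,[0,0,0],0],[-1,[0,0,0],0]]}}

```text
t: 1.9
position: [0.6001, -0.1148, 0.2531]
ee_rot: [[-0.0, 0.003, -1.0], [0.0, -1.0, -0.003], [-1.0, -0.0, 0.0]]
ft_force: [0.5, 0.1, 0.6]
width: 0.0854
```

```bash
python3 - <<'E'
from h import *
import pickle
s=read_state();w=calibration('wrist');im=capture('wrist');print(s['t'],s['position'],s['ee_rot'],s['ft_force'])
pickle.dump((w,s),open('w1.pkl','wb'));cv2.imwrite('pics/c_wrist.png',im)
E
```

```text
1.9 [ 0.6001 -0.1148  0.2531] [[-0.0004  0.0027 -1.    ]
 [ 0.0001 -1.     -0.0027]
 [-1.     -0.0001  0.0004]] [0.514  0.109  0.6031]
```

View pics/c_wrist.png

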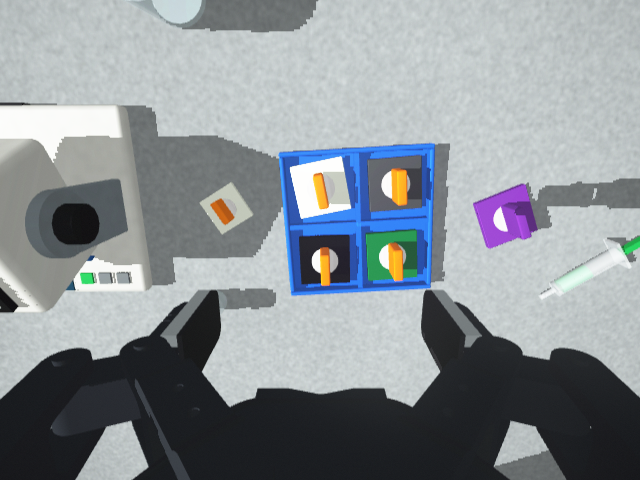

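Call:
{"name": "drive_tool", "arguments": {"rows": [[-1,[0.02,0,0.015],0],[-1,[0.02,0,0.015],0],[-1,[0.02,0,0.015],0],[-1,[0.01,0,0.015],0],[-1,[0,0,0],0],[-1,[0,0,0],0]]}}

```text
t: 2.45
position: [0.5398, -0.1149, 0.1832]
ee_rot: [[-0.001, 0.001, -1.0], [0.0, -1.0, -0.001], [-1.0, -0.0, 0.001]]
ft_force: [-0.0, -0.9, -0.1]
width: 0.0852
```

```bash
cat > seg.py <<'E'
from h import *
def rib(im,box):
    h=cv2.cvtColor(im,cv2.COLOR_BGR2HSV);m=cv2.inRange(h,(8,150,100),(22,255,255))
    n,l,st,ce=cv2.connectedComponentsWithStats(m)
    return [(ce[i],st[i]) for i in range(1,n) if st[i][4]>40],m,l
E
python3 - <<'E'
from seg import *
import pickle
s=read_state();w=calibration('wrist');im=capture('wrist');print(s['t'],s['position'])
pickle.dump((w,s),open('w2.pkl','wb'));cv2.imwrite('pics/d_wrist.png',im)
for f in 'cd':
    im=cv2.imread(f'pics/{f}_wrist.png')
    r,m,l=rib(im,None)
    for ce,st in r: print(f,ce,st)
im=cv2.imread('pics/c_wrist.png');cv2.imwrite('pics/c2.png',cv2.resize(im[140:240,270:390],None,fx=6,fy=6))
im=cv2.imread('pics/d_wrist.png');cv2.imwrite('pics/d2.png',cv2.resize(im[40:200,240:400],None,fx=3.7,fy=3.7))
E
```

```text
2.45 [ 0.5398 -0.1149  0.1832]
c [399.21   186.2308] [391 168  17  38 481]
c [320.7764 190.4409] [313 173  15  36 313]
c [222.1321 211.0818] [211 199  23  26 318]
c [395.5399 260.8292] [388 243  15  38 439]
c [325.0621 265.3043] [320 247  11  38 322]
d [425.1137 116.8929] [413  91  24  50 915]
d [322.085  123.3072] [312  98  19  49 459]
d [192.0552 154.5569] [176 140  33  32 562]
d [418.2777 220.4533] [408 198  21  47 803]
d [326.996 227.586] [320 204  14  48 500]
```

View pics/c2.png

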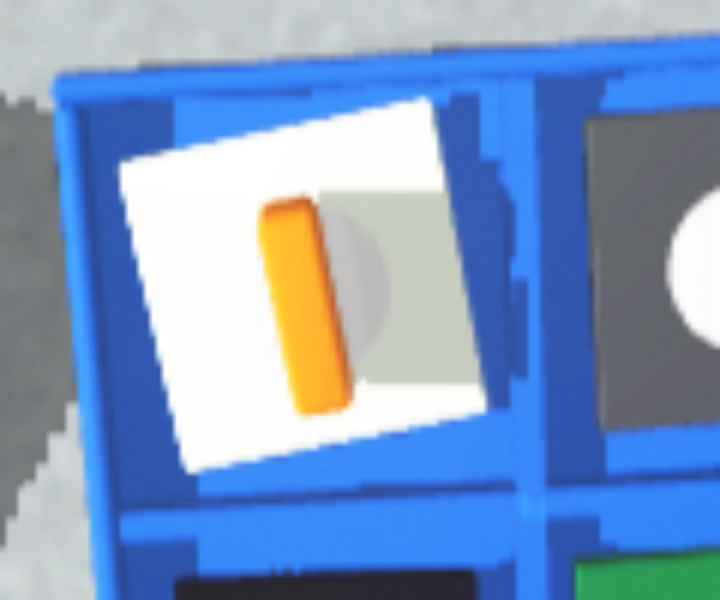

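View pics/d_wrist.png

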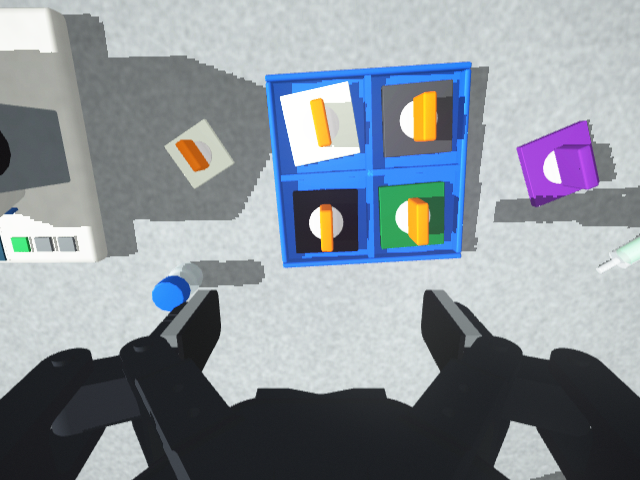

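```bash
python3 - <<'E'
from seg import *
import pickle
W={f:pickle.load(open(f'w{i}.pkl','rb')) for f,i in (('c',1),('d',2))}
res={}
for f in 'cd':
    im=cv2.imread(f'pics/{f}_wrist.png');r,m,l=rib(im,None)
    ce,st=min(r,key=lambda q:np.hypot(*(q[0]-np.array([321,190 if f=='c' else 123]))))
    i=l[int(ce[1]),int(ce[0])];pts=np.argwhere(l==i)[:,::-1].astype(np.float32)
    # bright top face only
    v=cv2.cvtColor(im,cv2.COLOR_BGR2HSV)[:,:,2];b=v[pts[:,1].astype(int),pts[:,0].astype(int)]
    top=pts[b>215]
    rr=cv2.minAreaRect(top);bx=cv2.boxPoints(rr);print(f,rr,len(pts),len(top))
    # axis ends
    o=np.argsort(bx[:,1]);res[f]=(bx[o[:2]].mean(0),bx[o[2:]].mean(0),np.array(rr[0]))
for k in range(3):
    print('tri',tri([(W[f][0],*res[f][k]) for f in 'cd']))
for f in 'cd':
    a,b,cn=[onz(W[f][0],*p,.045) for p in res[f]];print(f,cn,np.linalg.norm(a-b),np.degrees(np.arctan2(*(a-b)[[1,0]])))
    # tile corners
    im=cv2.imread(f'pics/{f}_wrist.png');h=cv2.cvtColor(im,cv2.COLOR_BGR2HSV)
    m=cv2.inRange(h,(0,0,150),(180,60,255))
    x,y=res[f][2].astype(int);z=np.zeros_like(m);S=50 if f=='d' else 38
    z[y-S:y+S,x-S:x+S]=m[y-S:y+S,x-S:x+S]
    n,l,st,c2=cv2.connectedComponentsWithStats(z);i=1+np.argmax(st[1:,4])
    pts=np.argwhere(l==i)[:,::-1].astype(np.float32);rr=cv2.minAreaRect(pts);res[f+'t']=rr;print(rr)
    q=np.array([onz(W[f][0],*p,.013)[:2] for p in cv2.boxPoints(rr)]);print(q,q.mean(0),np.linalg.norm(q[0]-q[1]),np.linalg.norm(q[1]-q[2]),np.degrees(np.arctan2(*(q[1]-q[0])[::-1])))
print('tile tri',tri([(W[f][0],*res[f+'t'][0]) for f in 'cd']))
E
```

```text
c ((320.31707763671875, 190.64633178710938), (35.480262756347656, 8.171634674072266), 77.90524291992188) 313 279
d ((321.1400451660156, 121.97511291503906), (47.609073638916016, 10.65515422821045), 79.91940307617188) 459 435
tri (array([ 0.6385, -0.1115,  0.0352]), np.float64(0.0006489003194945793))
tri (array([ 0.6053, -0.1184,  0.0422]), np.float64(4.717077182737441e-05))
tri (array([ 0.622 , -0.1149,  0.0388]), np.float64(0.0003471847104226456))
c [ 0.6228 -0.1146  0.045 ] 0.0343672824361989 12.287734881025418
((320.13458251953125, 187.17306518554688), (53.34358215332031, 53.1474723815918), 78.69007110595703)
[[ 0.6438 -0.0817]
 [ 0.6546 -0.1358]
 [ 0.5997 -0.1481]
 [ 0.588  -0.0918]] [ 0.6215 -0.1144] 0.055194821441979236 0.056191413997882925 -78.7446159295682
d [ 0.6216 -0.1153  0.045 ] 0.03268929538900251 10.777111581278115
((320.760986328125, 123.55122375488281), (72.63675689697266, 69.84303283691406), 77.90524291992188)
[[ 0.6434 -0.0817]
 [ 0.6542 -0.1358]
 [ 0.6    -0.1497]
 [ 0.5879 -0.0928]] [ 0.6214 -0.115 ] 0.05518739563313229 0.0559833484761718 -78.68344368066573
tile tri (array([ 0.6222, -0.1147,  0.0133]), np.float64(0.0003169326599695347))
```

Call:
{"name": "drive_tool", "arguments": {"rows": [[-0.2,[0,0.0033,-0.033],0],[-0.2,[0,0,-0.032],0],[-0.2,[0,0,0],-0.1],[-0.2,[0,0,0],-0.1],[-0.2,[0.035,0,0],0],[-0.2,[0.035,0,0],0],[-0.2,[0.033,0,0],0],[-0.2,[0,0,0],0],[-0.2,[0,0,0],0]]}}

```text
t: 3.25
position: [0.6055, -0.118, 0.0801]
ee_rot: [[-0.002, 0.199, -0.98], [0.0, -0.98, -0.199], [-1.0, -0.001, 0.001]]
ft_force: [-0.3, -0.3, 1.1]
width: 0.0508
```

```bash
python3 - <<'E'
from seg import *
s=read_state();w=calibration('wrist');im=capture('wrist');print(s['t'],s['position'],s['ee_rot'],s['width'])
cv2.imwrite('pics/e_wrist.png',im)
R=s['ee_rot'];
for z in (0,.045): 
  for d in (-.017,0,.017): print(z,d,proj(w,np.array([.6215+d*.98,-.1148+d*.2,z])))
E
```

```text
3.25 [ 0.6055 -0.118   0.0801] [[-0.0015  0.1993 -0.9799]
 [ 0.0005 -0.9799 -0.1993]
 [-1.     -0.0008  0.0014]] 0.05077178267528011
0 -0.017 (np.float64(320.24576661761137), np.float64(256.1685793582691))
0 0 (np.float64(320.2439279902031), np.float64(229.7296577313508))
0 0.017 (np.float64(320.2420058980601), np.float64(202.09053775572218))
0.045 -0.017 (np.float64(319.966642437078), np.float64(285.6405398226857))
0.045 0 (np.float64(319.9564754777733), np.float64(253.00786355733223))
0.045 0.017 (np.float64(319.9457208739603), np.float64(218.4890370255939))
```

View pics/e_wrist.png

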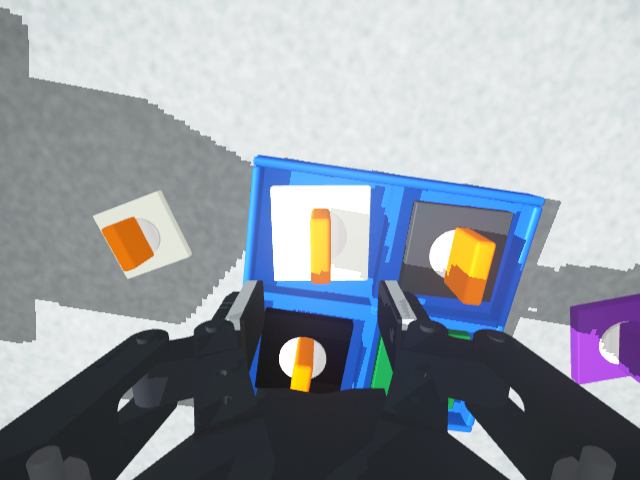

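Call:
{"name": "drive_tool", "arguments": {"rows": [[-0.2,[0.015,0,0],0],[-0.2,[0.014,0,0],0],[-0.2,[0,0,0],0],[0.4,[0,0,0],0],[0.6,[0,0,0],0],[0.7,[0,0,0],0],[0.72,[0,0,0],0],[0.72,[0,0,0],0]]}}

```text
t: 3.97
position: [0.6056, -0.1182, 0.052]
ee_rot: [[0.001, 0.199, -0.98], [-0.0, -0.98, -0.199], [-1.0, 0.0, -0.001]]
ft_force: [-0.3, 0.6, 0.6]
width: 0.0122
```

```bash
python3 - <<'E'
from seg import *
s=read_state();w=calibration('wrist');im=capture('wrist');print(s['t'],s['position'],s['width'],s['ft_force'])
cv2.imwrite('pics/f_wrist.png',im)
E
```

```text
3.9667 [ 0.6056 -0.1182  0.052 ] 0.012179746650884157 [-0.317   0.6266  0.608 ]
```

View pics/f_wrist.png

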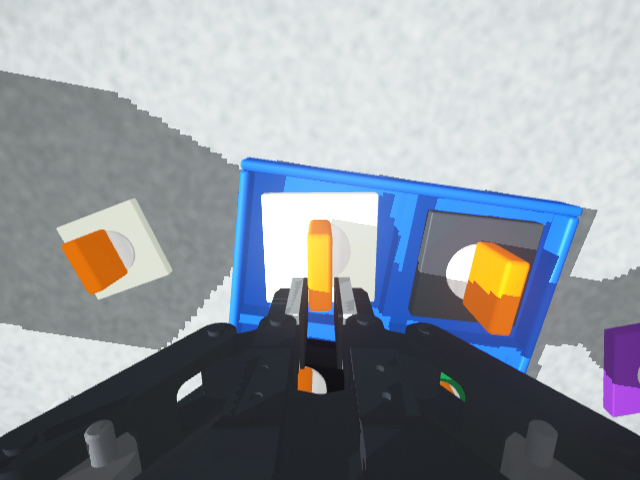

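Call:
{"name": "drive_tool", "arguments": {"rows": [[0.76,[0,0,0],0],[0.77,[0,0,0],0],[0.78,[0,0,0],0],[0.78,[0,0,0],0]]}}

```text
t: 4.35
position: [0.6053, -0.118, 0.0515]
ee_rot: [[0.0, 0.199, -0.98], [0.0, -0.98, -0.199], [-1.0, -0.0, -0.0]]
ft_force: [-0.5, 1.3, 5.2]
width: 0.0098
```

Call:
{"name": "drive_tool", "arguments": {"rows": [[0.8,[0,0,0],0],[0.8,[0,0,0],0],[0.8,[0,0,0],0],[0.8,[-0.002,0,0],0],[0.8,[-0.002,0,0],0],[0.8,[0,0,0],0],[0.8,[0,0,0],0],[0.8,[0,0,0],0]]}}

```text
t: 5.02
position: [0.6051, -0.1181, 0.0552]
ee_rot: [[-0.0, 0.198, -0.98], [0.0, -0.98, -0.198], [-1.0, -0.0, 0.0]]
ft_force: [0.3, -0.3, -2.3]
width: 0.0091
```

```bash
python3 - <<'E'
from seg import *
s=read_state();w=calibration('wrist');im=capture('wrist');print(s['t'],s['position'],s['width'],s['ft_force'],s['torque'])
cv2.imwrite('pics/g_wrist.png',im)
E
```

```text
5.0167 [ 0.6051 -0.1181  0.0552] 0.009071591870701595 [ 0.2927 -0.2699 -2.2504] [-0.0142  0.0066 -0.0289]
```

View pics/g_wrist.png

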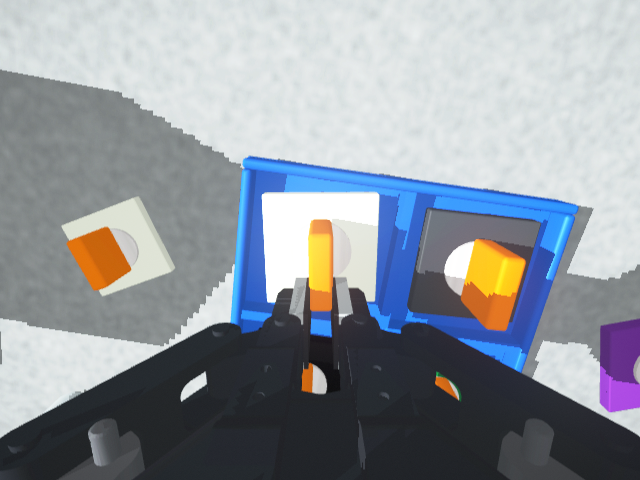

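Call:
{"name": "drive_tool", "arguments": {"rows": [[0.85,[-0.005,0,0],0],[0.85,[-0.01,0,0],0],[0.85,[-0.02,0,0],0],[0.85,[-0.025,0,0],0],[0.85,[-0.025,0,0],0],[0.85,[-0.025,0,0],0],[0.85,[-0.025,0,0],0],[0.85,[-0.025,0,0],0],[0.85,[-0.025,0,0],0],[0.85,[-0.02,0,0],0],[0.85,[-0.01,0,0],0],[0.85,[0,0,0],0.1]]}}

```text
t: 6.07
position: [0.606, -0.1183, 0.2734]
ee_rot: [[0.004, 0.102, -0.995], [-0.001, -0.995, -0.102], [-1.0, 0.002, -0.004]]
ft_force: [-0.2, 0.5, -1.7]
width: 0.0082
```

Call:
{"name": "drive_tool", "arguments": {"rows": [[0.85,[0,0,0],0.1],[0.85,[0,-0.02,0.01],0],[0.85,[0,-0.025,0.01],0],[0.85,[0,-0.025,0.01],0],[0.85,[0,-0.025,0.01],0],[0.85,[0,-0.025,0.01],0],[0.85,[0,-0.02,0.005],0],[0.85,[0,0,0],0],[0.85,[0,0,0],0]]}}

```text
t: 6.82
position: [0.5497, 0.0228, 0.2704]
ee_rot: [[-0.0, 0.002, -1.0], [0.0, -1.0, -0.002], [-1.0, -0.0, 0.0]]
ft_force: [0.3, -1.0, -1.4]
width: 0.0079
```

```bash
python3 - <<'E'
from seg import *
import pickle
s=read_state();w=calibration('wrist');im=capture('wrist');print(s['t'],s['position'],s['width'],s['ft_force'],s['torque'])
pickle.dump((w,s),open('w3.pkl','wb'))
cv2.imwrite('pics/h_wrist.png',im)
E
```

```text
6.8167 [0.5497 0.0228 0.2704] 0.007904414256434901 [ 0.3018 -1.0371 -1.4364] [ 0.0625  0.0383 -0.0128]
```

View pics/h_wrist.png

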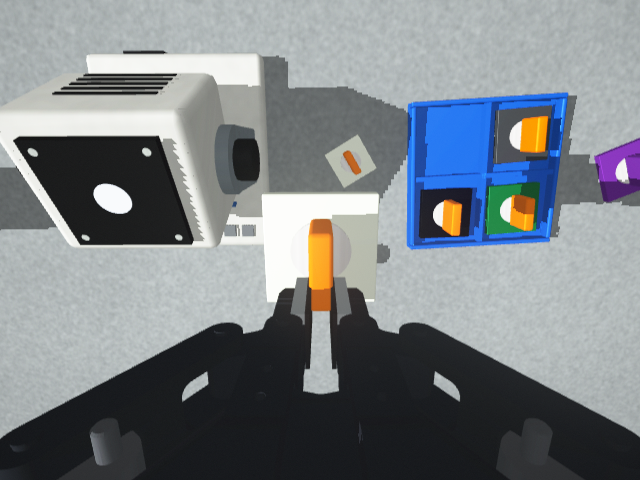

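Call:
{"name": "drive_tool", "arguments": {"rows": [[0.85,[0,-0.02,0.01],0],[0.85,[0,-0.025,0.02],0],[0.85,[0,-0.025,0.02],0],[0.85,[0,-0.02,0.01],0],[0.85,[0,0,0],0],[0.85,[0,0,0],0]]}}

```text
t: 7.37
position: [0.4902, 0.1119, 0.2704]
ee_rot: [[0.0, 0.001, -1.0], [-0.0, -1.0, -0.001], [-1.0, 0.0, -0.0]]
ft_force: [0.9, -0.4, -0.3]
width: 0.0077
```

```bash
python3 - <<'E'
from seg import *
import pickle
s=read_state();w=calibration('wrist');im=capture('wrist');print(s['t'],s['position'],s['width'],s['ft_force'],s['torque'])
pickle.dump((w,s),open('w4.pkl','wb'))
cv2.imwrite('pics/i_wrist.png',im)
E
```

```text
7.3667 [0.4902 0.1119 0.2704] 0.007725299591812889 [ 0.8658 -0.3602 -0.2864] [0.0047 0.0295 0.001 ]
```

View pics/i_wrist.png

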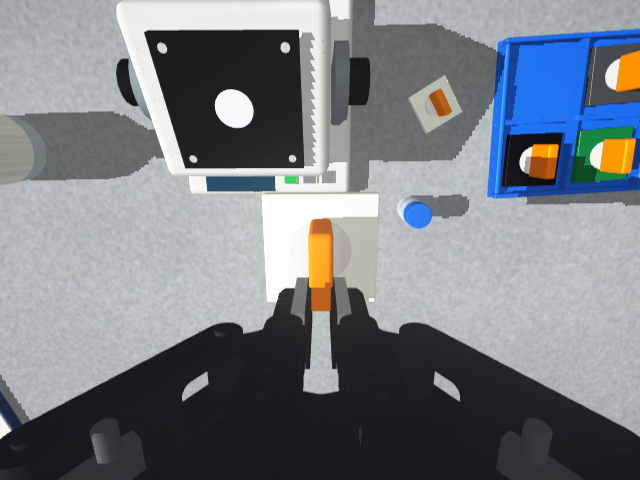

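```bash
cat > plate.py <<'E'
from seg import *
import pickle
def feats(im,roi):
    x0,y0,x1,y1=roi;g=im[y0:y1,x0:x1];k=4
    hs=cv2.cvtColor(cv2.resize(g,None,fx=k,fy=k,interpolation=cv2.INTER_CUBIC),cv2.COLOR_BGR2HSV)
    dark=cv2.inRange(hs,(0,0,0),(180,255,70))
    n,l,st,ce=cv2.connectedComponentsWithStats(dark);i=1+np.argmax(st[1:,4]);d=(l==i).astype(np.uint8)
    cs,_=cv2.findContours(d,cv2.RETR_CCOMP,cv2.CHAIN_APPROX_NONE)
    out=max(cs,key=cv2.contourArea)
    q=None
    for e in np.linspace(.01,.08,30):
        a=cv2.approxPolyDP(cv2.convexHull(out),e*cv2.arcLength(out,True),True)
        if len(a)==4:q=a[:,0];break
    # refine by line fits
    P=out[:,0].astype(float);L=[]
    for j in range(4):
        a,b=q[j].astype(float),q[(j+1)%4].astype(float);u=(b-a)/np.linalg.norm(b-a);nn=np.array([-u[1],u[0]])
        t=(P-a)@u/np.linalg.norm(b-a);dd=np.abs((P-a)@nn)
        s=P[(t>.1)&(t<.9)&(dd<6)]
        vx,vy,px,py=cv2.fitLine(s.astype(np.float32),cv2.DIST_HUBER,0,.01,.01).ravel();L.append(np.cross([px,py,1],[px+vx,py+vy,1]))
    C=[]
    for j in range(4):
        p=np.cross(L[j-1],L[j]);C.append(p[:2]/p[2])
    C=np.array(C)
    holes=[]
    for c in cs:
        A=cv2.contourArea(c)
        if c is out or A<30: continue
        if cv2.pointPolygonTest(C.astype(np.float32),tuple(map(float,c[:,0].mean(0))),True)<10: continue
        m=cv2.moments(c);holes.append((A,np.array([m['m10'],m['m01']])/m['m00']))
    f=lambda p:(np.asarray(p)+.5)/k-.5+[x0,y0]
    holes.sort(key=lambda h:-h[0])
    port=f(holes[0][1]);scr=np.array([f(h[1]) for h in holes[1:5]]);C=f(C)
    def order(p): # TL TR BL BR
        p=p[np.argsort(p[:,1])];return np.vstack([sorted(p[:2].tolist()),sorted(p[2:].tolist())])
    return port,order(C),order(scr) if len(scr)==4 else scr
E
python3 - <<'E'
from plate import *
V={}
for f,p,roi in (('h','w3.pkl',(0,120,215,252)),('i','w4.pkl',(140,15,318,180))):
    V[f]=(pickle.load(open(p,'rb'))[0],feats(cv2.imread(f'pics/{f}_wrist.png'),roi))
V['t']=(calibration('top'),feats(cv2.imread('pics/a_top.png'),(228,240,282,288)))
for k,v in V.items(): print(k,v[1])
for ks in ('hi','hit'):
    print(ks,'port',tri([(V[k][0],*V[k][1][0]) for k in ks]))
    for name,ix in (('corner',1),('screw',2)):
        try:
            X=[];E=[]
            for j in range(4):
                x,e=tri([(V[k][0],*V[k][1][ix][j]) for k in ks]);X.append(x);E.append(e)
            X=np.array(X);c=X.mean(0);u,s_,vt=np.linalg.svd(X-c);n=vt[2]*np.sign(vt[2][2])
            yd=(X[0]-X[1]+X[2]-X[3]);yd/=np.linalg.norm(yd)
            print(name,X,'err',E,'c',c,'n',n,'tilt',np.degrees(np.arccos(n[2])),'ndir',np.degrees(np.arctan2(n[1],n[0])),'y',yd,np.degrees(np.arctan2(yd[1],yd[0])),'sv',s_)
            print('sides',[np.linalg.norm(X[a]-X[b]) for a,b in ((0,1),(2,3),(0,2),(1,3))])
        except Exception as ex: print(ex)
E
```

```text
h (array([112.3131, 198.296 ]), array([[ 10.6372, 136.375 ],
       [158.4421, 136.375 ],
       [ 80.1571, 244.0139],
       [194.4968, 243.187 ]]), array([[ 32.3058, 151.9645],
       [146.2323, 151.646 ],
       [ 85.127 , 237.1975],
       [178.3381, 236.9785]]))
i (array([233.7468, 108.1968]), array([[143.7372,  30.7908],
       [298.154 ,  29.7111],
       [185.2304, 167.125 ],
       [303.4334, 167.125 ]]), array([[161.6495,  47.5451],
       [284.7862,  47.1105],
       [192.7668, 158.5674],
       [292.0216, 158.2541]]))
t (array([253.7722, 263.1715]), array([[235.9627, 245.4981],
       [271.3967, 245.9327],
       [236.5988, 279.875 ],
       [272.2168, 279.875 ]]), array([[268.3148, 249.1996],
       [239.3955, 277.1512]]))
hi port (array([0.5795, 0.1685, 0.1547]), np.float64(3.19470571768556e-05))
corner [[0.62   0.2135 0.1723]
 [0.621  0.1248 0.1682]
 [0.5402 0.2117 0.1354]
 [0.5395 0.1244 0.1289]] err [np.float64(0.0007748321664251223), np.float64(0.0001645526150418344), np.float64(0.00014709486546412272), np.float64(0.0005742497458677363)] c [0.5802 0.1686 0.1512] n [
[... 831 characters left out ...]
0204924787962)]
hit port (array([0.5792, 0.1684, 0.1544]), np.float64(0.0006841505143836941))
corner [[0.6189 0.211  0.1753]
 [0.6206 0.125  0.1674]
 [0.5399 0.2115 0.1353]
 [0.5405 0.1237 0.1321]] err [np.float64(0.0016811513325100432), np.float64(0.0010407743443778144), np.float64(0.0006711691995034523), np.float64(0.0009771936985923442)] c [0.58   0.1678 0.1525] n [-0.4262 -0.0625  0.9025] tilt 25.517708958582013 ndir -171.6553826013893 y [-0.0129  0.9979  0.0633] 90.7411960197559 sv [0.0886 0.0865 0.0024]
sides [np.float64(0.0863600552165548), np.float64(0.08786636732002978), np.float64(0.08855740256578269), np.float64(0.08758814479177987)]
index 2 is out of bounds for axis 0 with size 2
```

Call:
{"name": "drive_tool", "arguments": {"rows": [[0.85,[0,-0.01,-0.014],-0.004],[0.85,[0,-0.014,-0.02],0],[0.85,[0,-0.014,-0.02],0],[0.85,[0,-0.014,-0.018],0],[0.85,[0,-0.0044,-0.005],0],[0.85,[0.015,0,0],0],[0.85,[0.015,0,0],0],[0.85,[0.005,0,0],0],[0.8,[0,0,0],0],[0.8,[0,0,0],0],[0.8,[0,0,0],0]]}}

```text
t: 8.33
position: [0.5676, 0.1682, 0.2361]
ee_rot: [[0.001, 0.003, -1.0], [0.0, -1.0, -0.003], [-1.0, -0.0, -0.001]]
ft_force: [-0.6, 0.2, -1.5]
width: 0.0088
```

```bash
python3 - <<'E'
from seg import *
s=read_state();print(s['t'],s['position'],s['ee_rot'],s['width'],s['ft_force'],s['torque'])
im=capture('wrist');cv2.imwrite('pics/j_wrist.png',im)
im=capture('scene');cv2.imwrite('pics/j_scene.png',cv2.resize(im[140:300,290:450],None,fx=3.7,fy=3.7,interpolation=cv2.INTER_CUBIC))
E
```

```text
8.3333 [0.5676 0.1682 0.2361] [[ 0.0011  0.0032 -1.    ]
 [ 0.0002 -1.     -0.0032]
 [-1.     -0.0002 -0.0011]] 0.008800225895585287 [-0.6176  0.2059 -1.4822] [ 0.0355 -0.0241 -0.0336]
```

View pics/j_wrist.png

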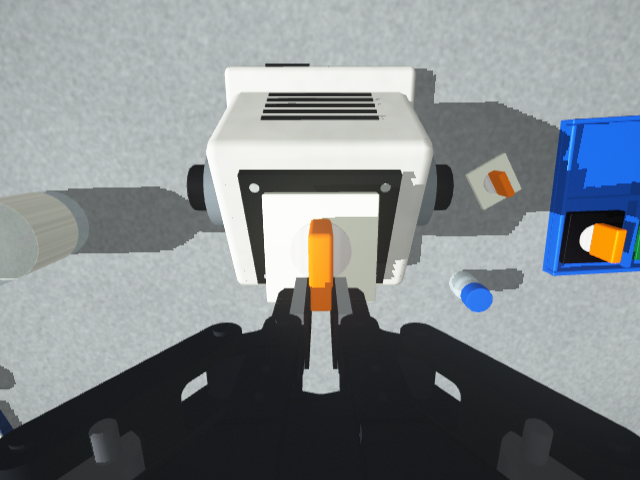

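View pics/j_scene.png

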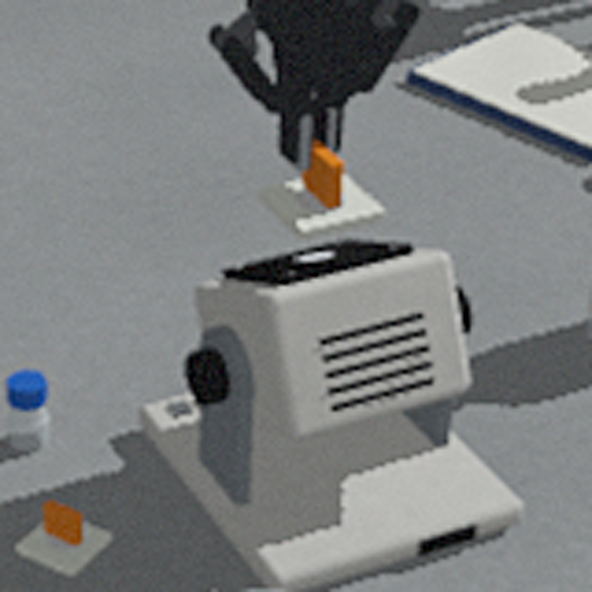

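The tile (wrist view, centre about (320,248)) is level above the plate and in line with it. I'll come down to edge contact.

Call:
{"name": "drive_tool", "arguments": {"rows": [[0.8,[0.008,0,0],0],[0.8,[0.008,0,0],0],[0.8,[0.001,0,0],0],[0.8,[0,0,0],0],[0.8,[0,0,0],0]]}}

```text
t: 8.85
position: [0.567, 0.1686, 0.2181]
ee_rot: [[-0.001, 0.004, -1.0], [-0.0, -1.0, -0.004], [-1.0, 0.0, 0.001]]
ft_force: [-0.2, 0.0, -1.3]
width: 0.0086
```

Call:
{"name": "drive_tool", "arguments": {"rows": [[0.8,[0.001,0,0],0],[0.8,[0,0,0],0],[0.8,[0,0,0],0]]}}

```text
t: 9.1
position: [0.5672, 0.1686, 0.2174]
ee_rot: [[0.0, 0.004, -1.0], [0.0, -1.0, -0.004], [-1.0, -0.0, -0.0]]
ft_force: [-0.1, -0.6, -2.4]
width: 0.0087
```

Call:
{"name": "drive_tool", "arguments": {"rows": [[0.8,[0.001,0,0],0],[0.8,[0,0,0],0],[0.8,[0,0,0],0]]}}

```text
t: 9.35
position: [0.5671, 0.1686, 0.2164]
ee_rot: [[0.0, 0.004, -1.0], [0.0, -1.0, -0.004], [-1.0, -0.0, -0.0]]
ft_force: [-1.4, -0.3, 1.5]
width: 0.009
```

Call:
{"name": "drive_tool", "arguments": {"rows": [[0.8,[0.001,0,0],0],[0.8,[0,0,0],0],[0.8,[0,0,0],0]]}}

```text
t: 9.6
position: [0.5667, 0.1686, 0.2157]
ee_rot: [[-0.0, 0.004, -1.0], [0.0, -1.0, -0.004], [-1.0, -0.0, 0.0]]
ft_force: [-7.3, -0.1, 9.2]
width: 0.0089
```

```bash
python3 - <<'E'
import numpy as np
p=np.array([-.0395,.0325]);u=np.array([.8988,.4385])
for k in range(0,14):
    t=np.radians(2*k);s=.008*(1-k/13)
    R=np.array([[np.cos(t),-np.sin(t)],[np.sin(t),np.cos(t)]])
    q=R@p+s*u-p-.008*u
    if k: print(2*k,(q*1e3).round(2),((q-o)*1e3).round(2))
    o=q
E
```

```text
2 [-1.66 -1.67] [-1.66 -1.67]
4 [-3.28 -3.37] [-1.61 -1.71]
6 [-4.84 -5.12] [-1.56 -1.74]
8 [-6.35 -6.89] [-1.51 -1.78]
10 [-7.81 -8.7 ] [-1.46 -1.81]
12 [ -9.21 -10.54] [-1.4  -1.84]
14 [-10.56 -12.41] [-1.35 -1.87]
16 [-11.85 -14.31] [-1.29 -1.9 ]
18 [-13.09 -16.23] [-1.23 -1.92]
20 [-14.26 -18.17] [-1.18 -1.94]
22 [-15.38 -20.13] [-1.12 -1.96]
24 [-16.44 -22.11] [-1.06 -1.98]
26 [-17.44 -24.11] [-1. -2.]
```

Call:
{"name": "drive_tool", "arguments": {"rows": [[0.8,[0.0008,0,0.0008],0],[0.8,[0.0009,0,0.0008],0],[0.8,[0,0,0],0]]}}

```text
t: 9.85
position: [0.5655, 0.1687, 0.2141]
ee_rot: [[0.001, 0.004, -1.0], [0.0, -1.0, -0.004], [-1.0, -0.0, -0.001]]
ft_force: [-4.5, 0.2, 8.7]
width: 0.0085
```

Call:
{"name": "drive_tool", "arguments": {"rows": [[0.8,[0.0009,0,0.0008],0],[0.8,[0.0008,0,0.0008],0],[0.8,[0,0,0],0]]}}

```text
t: 10.1
position: [0.5642, 0.1687, 0.2124]
ee_rot: [[0.001, 0.004, -1.0], [0.0, -1.0, -0.004], [-1.0, -0.0, -0.001]]
ft_force: [-2.8, 0.6, 7.0]
width: 0.0086
```

```bash
python3 - <<'E'
from seg import *
s=read_state();print(s['t'],s['position'],s['width'],s['ft_force'],s['torque'])
im=capture('wrist');cv2.imwrite('pics/k_wrist.png',im[60:340,180:460])
im=capture('scene');cv2.imwrite('pics/k_scene.png',cv2.resize(im[140:300,290:450],None,fx=3.7,fy=3.7,interpolation=cv2.INTER_CUBIC))
E
```

```text
10.1 [0.5642 0.1687 0.2124] 0.00855412732420954 [-2.7732  0.5984  7.0122] [ 0.0249 -0.0036  0.0255]
```

View pics/k_scene.png

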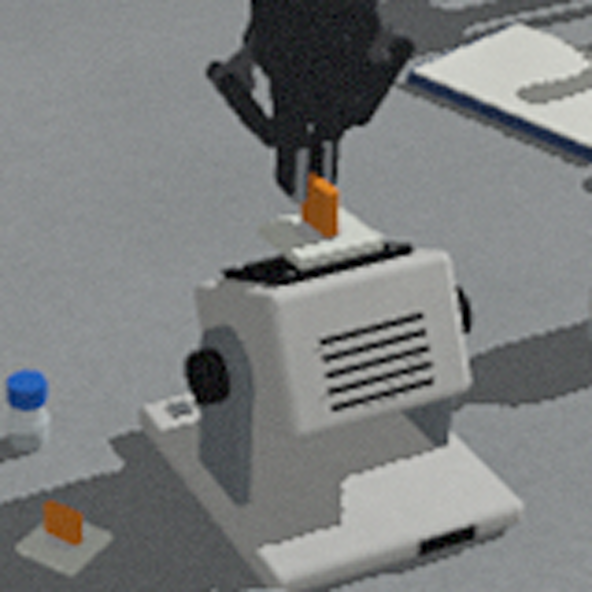

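View pics/k_wrist.png

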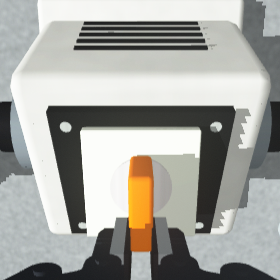

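The tile is pivoting in the grip with only 7–9 N at its uphill edge, so I'll continue.

Call:
{"name": "drive_tool", "arguments": {"rows": [[0.8,[0.0009,0,0.0008],0],[0.8,[0.0008,0,0.0008],0],[0.8,[0.0009,0,0.0008],0],[0.8,[0.0009,0,0.0007],0],[0.8,[0.0009,0,0.0007],0],[0.8,[0.0009,0,0.0007],0],[0.8,[0,0,0],0]]}}

```text
t: 10.78
position: [0.56, 0.1686, 0.2071]
ee_rot: [[0.002, 0.004, -1.0], [0.0, -1.0, -0.004], [-1.0, -0.0, -0.002]]
ft_force: [-0.2, 0.2, 5.3]
width: 0.0091
```

Call:
{"name": "drive_tool", "arguments": {"rows": [[0.8,[0.0009,0,0.0007],0],[0.8,[0.0009,0,0.0007],0],[0.8,[0.0009,0,0.0007],0],[0.8,[0.001,0,0.0006],0],[0.8,[0.0009,0,0.0007],0],[0.8,[0.001,0,0.0006],0],[0.8,[0,0,0],0]]}}

```text
t: 11.37
position: [0.5559, 0.1686, 0.2013]
ee_rot: [[0.002, 0.004, -1.0], [0.0, -1.0, -0.004], [-1.0, -0.0, -0.002]]
ft_force: [0.8, 1.4, 4.4]
width: 0.0084
```

```bash
python3 - <<'E'
from seg import *
s=read_state();print(s['t'],s['position'],s['width'],s['ft_force'],s['torque'])
im=capture('wrist');cv2.imwrite('pics/l_wrist.png',cv2.resize(im[60:340,180:460],None,fx=2,fy=2))
im=capture('scene');cv2.imwrite('pics/l_scene.png',cv2.resize(im[140:300,290:450],None,fx=3.7,fy=3.7,interpolation=cv2.INTER_CUBIC))
E
```

```text
11.3667 [0.5559 0.1686 0.2013] 0.008420572041255247 [0.7805 1.3872 4.4385] [ 0.0663 -0.4034 -0.0278]
```

View pics/l_scene.png

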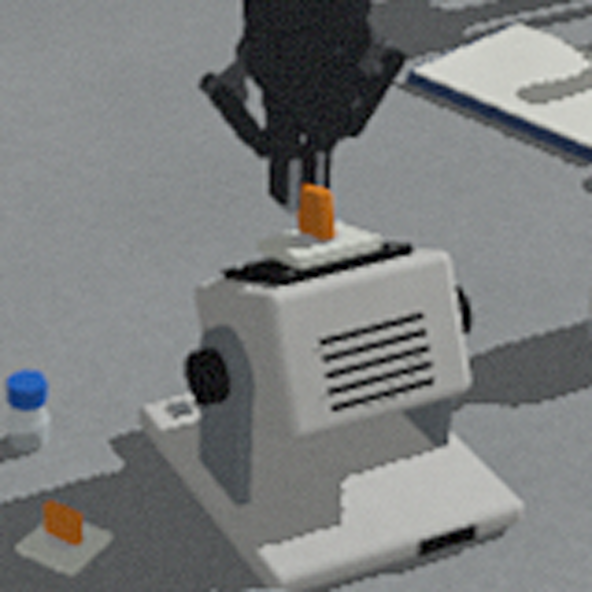

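View pics/l_wrist.png

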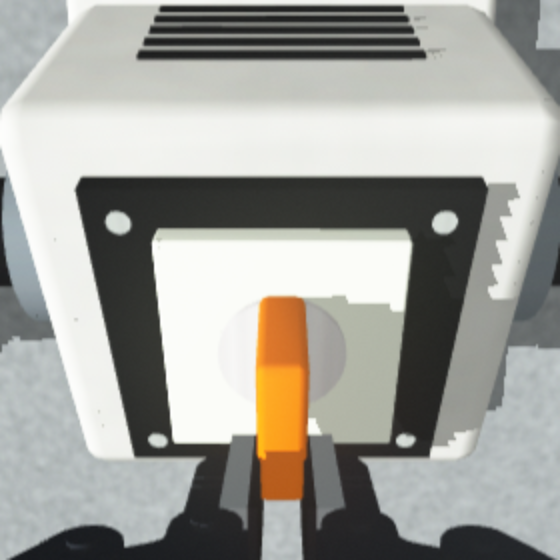

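Call:
{"name": "drive_tool", "arguments": {"rows": [[0.8,[0.0009,0,0.0007],0],[0.8,[0.001,0,0.0006],0],[0.8,[0.001,0,0.0006],0],[0.8,[0.001,0,0.0006],0],[0.8,[0.001,0,0.0006],0],[0.8,[0,0,0],0]]}}

```text
t: 11.97
position: [0.5521, 0.1685, 0.1959]
ee_rot: [[-0.0, 0.004, -1.0], [-0.0, -1.0, -0.004], [-1.0, 0.0, 0.0]]
ft_force: [-0.4, -0.1, 4.6]
width: 0.0085
```

Call:
{"name": "drive_tool", "arguments": {"rows": [[0.8,[0.001,0,0.0006],0],[0.8,[0.001,0,0.0005],0],[0.8,[0,0,0],0]]}}

```text
t: 12.22
position: [0.551, 0.1685, 0.1939]
ee_rot: [[-0.0, 0.004, -1.0], [-0.0, -1.0, -0.004], [-1.0, 0.0, 0.0]]
ft_force: [-0.6, -0.0, 4.3]
width: 0.0083
```

Call:
{"name": "drive_tool", "arguments": {"rows": [[0.8,[0.001,0,0.0005],0],[0.8,[0,0,0],0]]}}

```text
t: 12.38
position: [0.5506, 0.1685, 0.1929]
ee_rot: [[-0.0, 0.004, -1.0], [-0.0, -1.0, -0.004], [-1.0, 0.0, 0.0]]
ft_force: [-0.1, 0.3, 4.9]
width: 0.0088
```

```bash
python3 - <<'E'
from seg import *
import pickle
s=read_state();print(s['t'],s['position'],s['width'],s['ft_force'],s['torque'])
w=calibration('wrist');im=capture('wrist');cv2.imwrite('pics/m_wrist.png',im);pickle.dump((w,s),open('w5.pkl','wb'))
cv2.imwrite('pics/m_wrist2.png',cv2.resize(im[60:340,180:460],None,fx=2,fy=2))
im=capture('scene');cv2.imwrite('pics/m_scene.png',cv2.resize(im[140:300,290:450],None,fx=3.7,fy=3.7,interpolation=cv2.INTER_CUBIC))
E
```

```text
12.3833 [0.5506 0.1685 0.1929] 0.008817594685205939 [-0.1003  0.263   4.8635] [ 0.0574 -0.2912  0.0295]
```

View pics/m_scene.png

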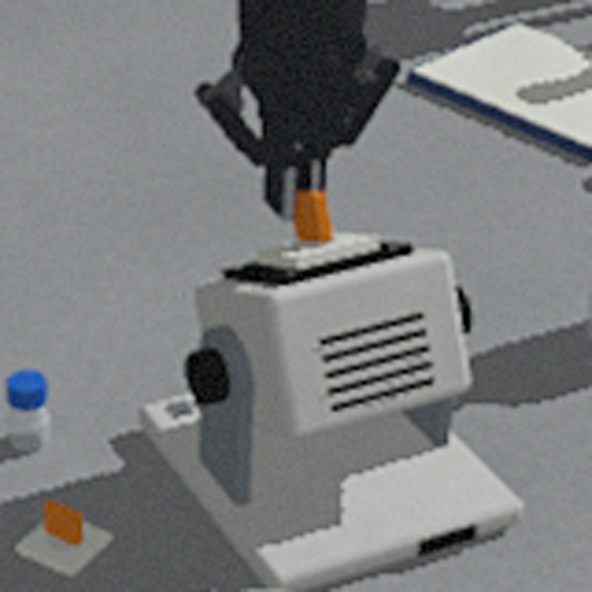

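View pics/m_wrist2.png

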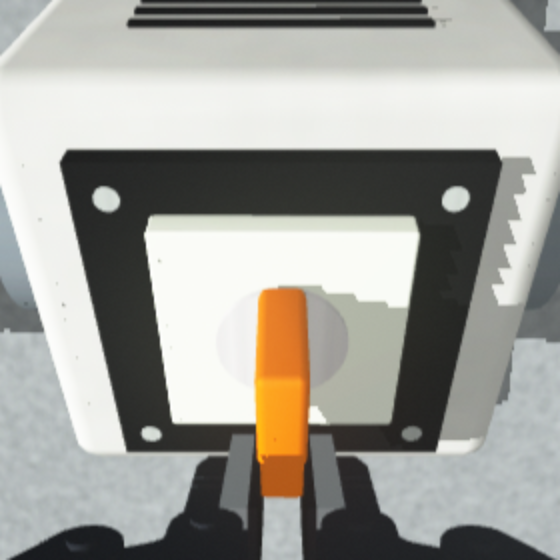

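Call:
{"name": "drive_tool", "arguments": {"rows": [[0.8,[0.0005,0,0.0003],0],[0.8,[0.0005,0,0.0002],0],[0.8,[0,0,0],0]]}}

```text
t: 12.73
position: [0.5502, 0.1685, 0.1922]
ee_rot: [[0.0, 0.004, -1.0], [-0.0, -1.0, -0.004], [-1.0, 0.0, -0.0]]
ft_force: [-1.0, -0.4, 4.0]
width: 0.0091
```

Call:
{"name": "drive_tool", "arguments": {"rows": [[0.8,[0.0005,0,0.0002],0],[0.8,[0,0,0],0],[0.8,[0,0,0],0]]}}

```text
t: 12.98
position: [0.5502, 0.1685, 0.1921]
ee_rot: [[0.001, 0.004, -1.0], [0.0, -1.0, -0.004], [-1.0, -0.0, -0.001]]
ft_force: [-2.4, -0.9, 11.7]
width: 0.0089
```

Call:
{"name": "drive_tool", "arguments": {"rows": [[0.8,[0.0005,0,0.0002],0],[0.8,[0,0,0],0],[0.8,[0,0,0],0]]}}

```text
t: 13.23
position: [0.5502, 0.1685, 0.1921]
ee_rot: [[0.002, 0.004, -1.0], [0.0, -1.0, -0.004], [-1.0, -0.0, -0.002]]
ft_force: [-2.2, -1.5, 18.7]
width: 0.0085
```

Call:
{"name": "drive_tool", "arguments": {"rows": [[0.8,[-0.0005,0,0],0],[0.8,[0,0,0],0],[0.8,[0,0,0],0]]}}

```text
t: 13.48
position: [0.5501, 0.1685, 0.1921]
ee_rot: [[0.001, 0.004, -1.0], [0.0, -1.0, -0.004], [-1.0, -0.0, -0.001]]
ft_force: [-0.8, 0.4, 11.4]
width: 0.0089
```

```bash
python3 - <<'E'
from seg import *
import pickle
s=read_state();print(s['t'],s['position'],s['width'],s['ft_force'],s['torque'])
w=calibration('wrist');im=capture('wrist');cv2.imwrite('pics/n_wrist.png',im);pickle.dump((w,s),open('w6.pkl','wb'))
cv2.imwrite('pics/n_wrist2.png',cv2.resize(im[120:320,220:420],None,fx=4,fy=4,interpolation=cv2.INTER_CUBIC)[:,:,:][:600])
cv2.imwrite('pics/n_top.png',capture('top'))
port=np.array([.5793,.1685,.1545]);u=np.array([.8988,.004,.4385]);n=np.array([-.4385,-.0042,.8987]);y=np.cross(n,u)
print('y',y)
for h in (0,.008):
  for a,b in ((1,1),(1,-1),(-1,1),(-1,-1)):
    print(h,a,b,np.round(proj(w,port+h*n+.028*a*u+.028*b*y),1))
for a,b in ((1,1),(1,-1),(-1,1),(-1,-1)): print('screw',np.round(proj(w,port+.036*a*u+.036*b*y),1))
E
```

```text
13.4833 [0.5501 0.1685 0.1921] 0.008936077921823415 [-0.8434  0.3925 11.4469] [-0.0679 -0.2069  0.0177]
y [-0.0054  1.      0.002 ]
0 1 1 [253.9 175.3]
0 1 -1 [386.  175.1]
0 -1 1 [267.6 266.5]
0 -1 -1 [372.6 266.4]
0.008 1 1 [251.  185.6]
0.008 1 -1 [388.9 185.5]
0.008 -1 1 [265.8 277.8]
0.008 -1 -1 [374.4 277.7]
screw [231.7 158.2]
screw [408.1 158.1]
screw [254.6 276.6]
screw [385.7 276.5]
```

View pics/n_wrist2.png

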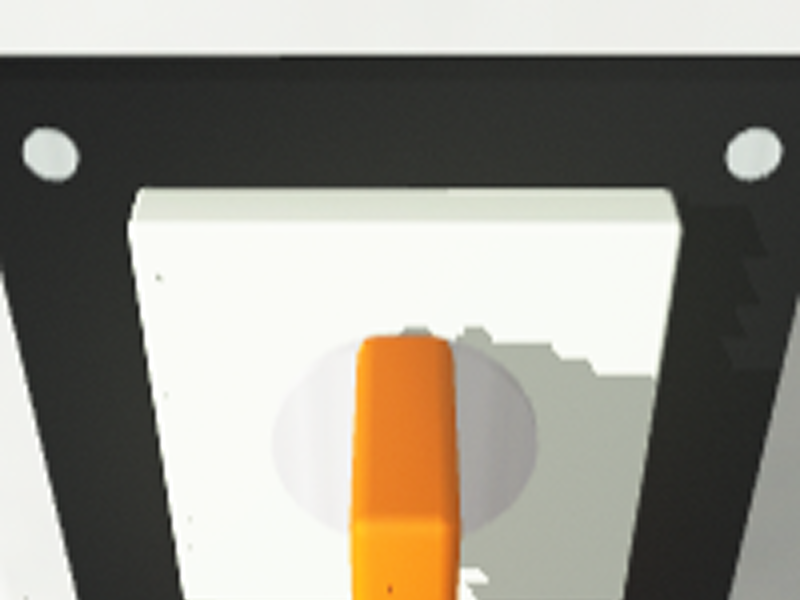

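```bash
python3 - <<'E'
from seg import *
import pickle
im=cv2.imread('pics/n_wrist.png');cv2.imwrite('pics/n3.png',cv2.resize(im[240:300,220:420],None,fx=4,fy=4,interpolation=cv2.INTER_CUBIC))
w,s=pickle.load(open('w6.pkl','rb'))
port=np.array([.5793,.1685,.1545]);u=np.array([.8988,.004,.4385]);n=np.array([-.4385,-.0042,.8987]);y=np.cross(n,u)
for d in (0,.003,.004,.005):
    print(d,[np.round(proj(w,port+h*n+(a*.028+d)*u+.028*b*y),1) for a,h,b in ((1,0,1),(1,.008,1),(-1,.008,1),(1,0,-1),(1,.008,-1),(-1,.008,-1))])
im=cv2.imread('pics/n_top.png');cv2.imwrite('pics/n_top2.png',cv2.resize(im[210:310,200:310],None,fx=5,fy=5,interpolation=cv2.INTER_CUBIC))
E
```

```text
0 [array([253.9, 175.3]), array([251. , 185.6]), array([265.8, 277.8]), array([386. , 175.1]), array([388.9, 185.5]), array([374.4, 277.7])]
0.003 [array([253., 169.]), array([250. , 179.3]), array([265.2, 273.9]), array([387. , 168.9]), array([389.9, 179.2]), array([375. , 273.8])]
0.004 [array([252.6, 166.9]), array([249.6, 177.1]), array([265. , 272.6]), array([387.3, 166.8]), array([390.2, 177. ]), array([375.3, 272.5])]
0.005 [array([252.3, 164.8]), array([249.3, 174.9]), array([264.8, 271.2]), array([387.6, 164.6]), array([390.6, 174.8]), array([375.5, 271.1])]
```

View pics/n3.png

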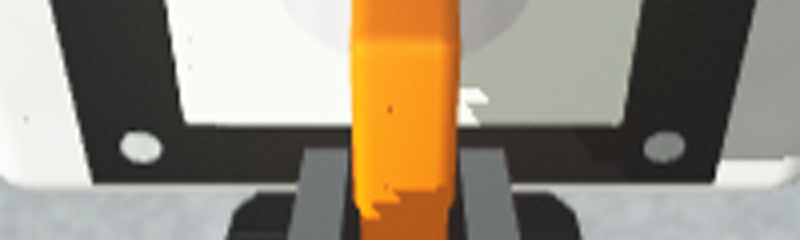

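View pics/n_top2.png

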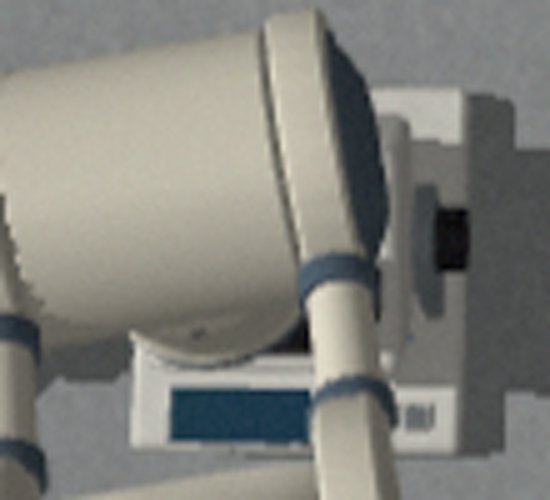

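Both ends of the tile agree that it lies flush, but it sits about 4.4 mm too far uphill. It is centred sideways. I'll lift it slightly, shift it downhill and press again.

Call:
{"name": "drive_tool", "arguments": {"rows": [[0.8,[-0.0013,0,0.0007],0],[0.8,[-0.0014,0,0.0007],0],[0.8,[0.001,0,0.002],0],[0.8,[0.0009,0,0.002],0],[0.8,[0,0,0],0],[0.8,[0,0,0],0]]}}

```text
t: 14.08
position: [0.544, 0.1684, 0.1921]
ee_rot: [[-0.001, 0.004, -1.0], [-0.0, -1.0, -0.004], [-1.0, 0.0, 0.001]]
ft_force: [-0.8, 0.6, -1.9]
width: 0.0088
```

Call:
{"name": "drive_tool", "arguments": {"rows": [[0.8,[0.0009,0,-0.0005],0],[0.8,[0.0005,0,-0.0003],0],[0.8,[0,0,0],0],[0.8,[0,0,0],0]]}}

```text
t: 14.42
position: [0.5447, 0.1685, 0.1909]
ee_rot: [[-0.001, 0.004, -1.0], [-0.0, -1.0, -0.004], [-1.0, 0.0, 0.001]]
ft_force: [-5.5, -0.5, 3.5]
width: 0.0084
```

Call:
{"name": "drive_tool", "arguments": {"rows": [[0.8,[0.0005,0,-0.0002],0],[0.8,[0,0,0],0],[0.8,[0,0,0],0]]}}

```text
t: 14.67
position: [0.5446, 0.1685, 0.1904]
ee_rot: [[-0.002, 0.004, -1.0], [-0.0, -1.0, -0.004], [-1.0, 0.0, 0.002]]
ft_force: [-7.4, 0.3, 3.9]
width: 0.0085
```

Call:
{"name": "drive_tool", "arguments": {"rows": [[0.8,[0.0005,0,0],0],[0.8,[0.0003,0,0],0],[0.8,[0,0,0],0],[0.8,[0,0,0],0]]}}

```text
t: 15.0
position: [0.5444, 0.1685, 0.1896]
ee_rot: [[-0.002, 0.004, -1.0], [-0.0, -1.0, -0.004], [-1.0, 0.0, 0.002]]
ft_force: [-8.8, -0.4, 6.5]
width: 0.0087
```

Call:
{"name": "drive_tool", "arguments": {"rows": [[0.8,[0.0005,0,0],0],[0.8,[0,0,0],0],[0.8,[0,0,0],0]]}}

```text
t: 15.25
position: [0.5443, 0.1685, 0.1893]
ee_rot: [[-0.002, 0.004, -1.0], [-0.0, -1.0, -0.004], [-1.0, 0.0, 0.002]]
ft_force: [-10.9, 1.3, 8.2]
width: 0.0085
```

```bash
cat > chk.py <<'E'
from seg import *
import pickle,sys
k=sys.argv[1]
s=read_state();print(s['t'],s['position'],s['width'],s['ft_force'],s['torque'])
w=calibration('wrist');im=capture('wrist')
port=np.array([.5793,.1685,.1545]);u=np.array([.8988,.004,.4385]);n=np.array([-.4385,-.0042,.8987]);y=np.cross(n,u)
F=s['ft_force'];print('F.n',F@n,'F.u',F@u,'plane',s['position']@n+.0686)
for d in (-.002,0,.002):
    print(d,[np.round(proj(w,port+h*n+(a*.028+d)*u+.028*b*y),1) for a,h,b in ((1,0,1),(1,.008,1),(-1,.008,1),(1,0,-1),(1,.008,-1),(-1,.008,-1))])
print('screw',[np.round(proj(w,port+.036*a*u+.036*b*y),1) for a,b in ((1,1),(1,-1),(-1,1),(-1,-1))])
cv2.imwrite(f'pics/{k}.png',cv2.resize(im[145:295,220:420],None,fx=4,fy=4,interpolation=cv2.INTER_CUBIC))
g=cv2.cvtColor(im,cv2.COLOR_BGR2GRAY).astype(float)
for cols in ((275,300),(345,365)):
    p=g[140:300,cols[0]:cols[1]].mean(1);print(cols,[(140+i,int(p[i+1]-p[i])) for i in range(len(p)-1) if abs(p[i+1]-p[i])>12])
E
python3 chk.py o1
```

```text
15.25 [0.5443 0.1685 0.1893] 0.00848083759216705 [-10.9486   1.272    8.2132] [0.009  1.3677 0.0292]
F.n 12.176793724899865 F.u -6.233996146225302 plane -0.0006916432642988662
-0.002 [array([252.4, 165.9]), array([249.4, 176.1]), array([264.8, 271.8]), array([387.4, 165.8]), array([390.4, 176. ]), array([375.3, 271.7])]
0 [array([251.7, 161.6]), array([248.7, 171.7]), array([264.4, 269.1]), array([388.1, 161.5]), array([391.1, 171.6]), array([375.7, 269. ])]
0.002 [array([251.1, 157.2]), array([247.9, 167.2]), array([263.9, 266.4]), array([388.7, 157.1]), array([391.8, 167.1]), array([376.1, 266.3])]
screw [array([228.7, 143.5]), array([411. , 143.3]), array([253. , 268.3]), array([387.2, 268.2])]
(275, 300) [(166, 119), (167, 42), (174, 12), (269, -24), (270, -110), (271, -64), (276, 28), (277, 94), (278, 21), (279, -16), (286, -16), (287, -32), (288, -20)]
(345, 365) [(166, 89), (167, 62), (168, 15), (175, 15), (204, -14), (205, -35), (209, -13), (270, -58), (271, -65), (276, 27), (277, 104), (278, 24), (279, -16), (286, -20), (287, -39), (288, -26)]
```

View pics/o1.png

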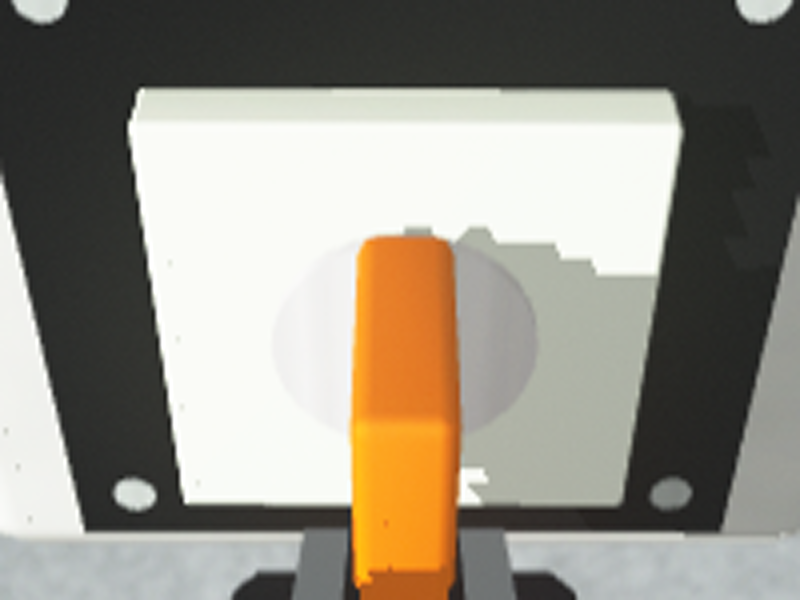

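Call:
{"name": "drive_tool", "arguments": {"rows": [[0.8,[-0.0013,0,0.0007],0],[0.8,[-0.0014,0,0.0006],0],[0.8,[-0.0007,0,-0.0014],0],[0.8,[0,0,0],0],[0.8,[0,0,0],0]]}}

```text
t: 15.72
position: [0.5457, 0.1685, 0.1926]
ee_rot: [[0.0, 0.004, -1.0], [0.0, -1.0, -0.004], [-1.0, -0.0, -0.0]]
ft_force: [-0.7, -0.7, -1.3]
width: 0.0086
```

```bash
python3 chk.py p1
```

```text
15.7167 [0.5457 0.1685 0.1926] 0.008550595855854156 [-0.6955 -0.7491 -1.3052] [-0.0159  0.052  -0.0164]
F.n -0.8648391072021252 F.u -1.2003921218530835 plane 0.001643112192576457
-0.002 [array([254.1, 168.9]), array([251.2, 178.9]), array([266. , 272.2]), array([385.7, 168.7]), array([388.5, 178.8]), array([374.2, 272.1])]
0 [array([253.5, 164.7]), array([250.5, 174.7]), array([265.5, 269.5]), array([386.3, 164.6]), array([389.2, 174.5]), array([374.6, 269.4])]
0.002 [array([252.8, 160.4]), array([249.9, 170.3]), array([265.1, 266.9]), array([386.9, 160.3]), array([389.8, 170.2]), array([375. , 266.7])]
screw [array([231.1, 147.2]), array([408.5, 147. ]), array([254.3, 268.8]), array([385.9, 268.7])]
(275, 300) [(167, 116), (168, 43), (174, 14), (175, 14), (272, -30), (273, -133), (274, -34), (277, 81), (278, 44), (286, -16), (287, -31), (288, -19)]
(345, 365) [(167, 86), (168, 60), (169, 14), (175, 19), (203, -13), (206, -13), (207, -27), (272, -22), (273, -60), (274, -46), (277, 115), (278, 37), (279, -13), (286, -20), (287, -39), (288, -24)]
```

View pics/p1.png

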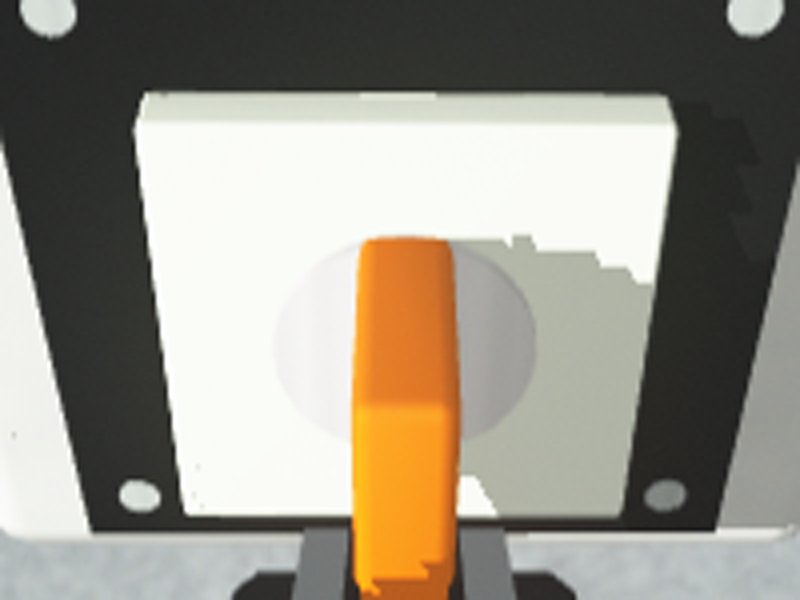

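Call:
{"name": "drive_tool", "arguments": {"rows": [[0.8,[0.0008,0,0],0],[0.8,[0.0008,0,0],0],[0.8,[0.0005,0,-0.0003],0],[0.8,[0,0,0],0],[0.8,[0,0,0],0]]}}

```text
t: 16.18
position: [0.5452, 0.1685, 0.1904]
ee_rot: [[-0.001, 0.004, -1.0], [-0.0, -1.0, -0.004], [-1.0, 0.0, 0.001]]
ft_force: [-5.7, -1.0, 3.9]
width: 0.0088
```

Call:
{"name": "drive_tool", "arguments": {"rows": [[0.8,[0.0005,0,-0.0002],0],[0.8,[0,0,0],0],[0.8,[0,0,0],0]]}}

```text
t: 16.43
position: [0.5451, 0.1685, 0.1899]
ee_rot: [[-0.002, 0.004, -1.0], [-0.0, -1.0, -0.004], [-1.0, 0.0, 0.002]]
ft_force: [-7.3, -0.5, 6.4]
width: 0.009
```

Call:
{"name": "drive_tool", "arguments": {"rows": [[0.8,[0.0005,0,0],0],[0.8,[0,0,0],0],[0.8,[0,0,0],0]]}}

```text
t: 16.68
position: [0.545, 0.1685, 0.1896]
ee_rot: [[-0.002, 0.004, -1.0], [-0.0, -1.0, -0.004], [-1.0, 0.0, 0.002]]
ft_force: [-9.6, -0.7, 8.9]
width: 0.0089
```

```bash
python3 chk.py q1
```

```text
16.6833 [0.545  0.1685 0.1896] 0.008914287597721393 [-9.628  -0.7046  8.9472] [-0.1167  1.201   0.0294]
F.n 12.26574779121086 F.u -4.73313689168981 plane -0.0007231625862415686
-0.002 [array([252.6, 167.5]), array([249.6, 177.8]), array([265. , 272.9]), array([387.2, 167.4]), array([390.1, 177.7]), array([375.1, 272.8])]
0 [array([251.9, 163.2]), array([248.9, 173.4]), array([264.5, 270.2]), array([387.8, 163.1]), array([390.8, 173.3]), array([375.5, 270.1])]
0.002 [array([251.3, 158.9]), array([248.2, 169. ]), array([264.1, 267.5]), array([388.4, 158.8]), array([391.5, 168.9]), array([376. , 267.4])]
screw [array([229. , 145.3]), array([410.6, 145.1]), array([253.1, 269.4]), array([387. , 269.2])]
(275, 300) [(166, 118), (167, 41), (174, 12), (269, -34), (270, -126), (271, -39), (277, 25), (278, 89), (279, 20), (280, -14), (286, -16), (287, -31), (288, -20)]
(345, 365) [(166, 93), (167, 60), (168, 13), (175, 15), (206, -15), (210, -13), (270, -58), (271, -60), (277, 26), (278, 100), (279, 24), (280, -13), (286, -20), (287, -39), (288, -25)]
```

Call:
{"name": "drive_tool", "arguments": {"rows": [[0.8,[0.0005,0,-0.0004],0],[0.8,[0,0,0],0],[0.8,[0,0,0],0]]}}

```text
t: 16.98
position: [0.545, 0.1685, 0.1895]
ee_rot: [[-0.002, 0.004, -1.0], [-0.0, -1.0, -0.004], [-1.0, 0.0, 0.002]]
ft_force: [-15.4, -1.2, 18.3]
width: 0.0089
```

```bash
python3 chk.py r1; python3 - <<'E'
from h import *
im=capture('scene');cv2.imwrite('pics/r_scene.png',cv2.resize(im[190:250,340:430],None,fx=8,fy=8,interpolation=cv2.INTER_CUBIC))
E
```

```text
16.9833 [0.545  0.1685 0.1895] 0.008937620890007925 [-15.3574  -1.213   18.3149] [-0.1522  2.0014 -0.0201]
F.n 23.198875532329513 F.u -5.776974165509825 plane -0.000809174413600719
-0.002 [array([252.6, 167.6]), array([249.6, 177.9]), array([265. , 272.9]), array([387.2, 167.5]), array([390.2, 177.8]), array([375.1, 272.8])]
0 [array([251.9, 163.3]), array([248.9, 173.5]), array([264.5, 270.3]), array([387.8, 163.2]), array([390.9, 173.4]), array([375.6, 270.2])]
0.002 [array([251.3, 158.9]), array([248.1, 169.1]), array([264.1, 267.5]), array([388.5, 158.9]), array([391.6, 169. ]), array([376. , 267.4])]
screw [array([229. , 145.3]), array([410.7, 145.2]), array([253.1, 269.4]), array([387. , 269.3])]
(275, 300) [(166, 121), (167, 41), (269, -25), (270, -111), (271, -63), (277, 19), (278, 94), (279, 21), (280, -15), (286, -16), (287, -31), (288, -20)]
(345, 365) [(166, 88), (167, 63), (168, 16), (175, 16), (207, -20), (210, -13), (270, -56), (271, -72), (277, 26), (278, 101), (279, 24), (280, -14), (286, -20), (287, -39), (288, -25)]
```

View pics/r_scene.png

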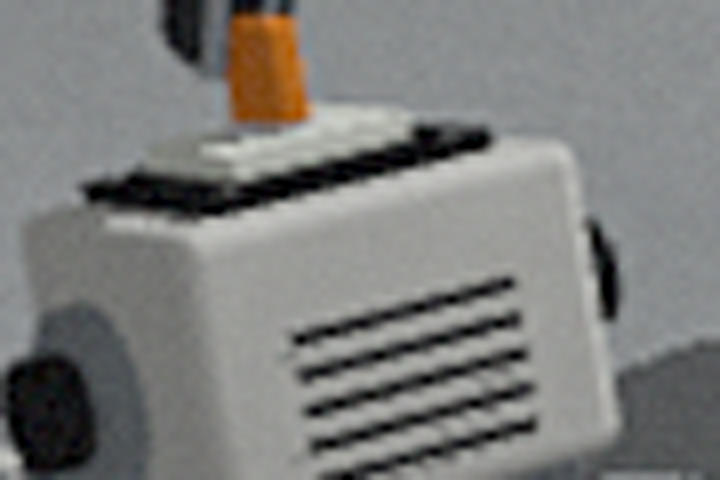

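View pics/r1.png

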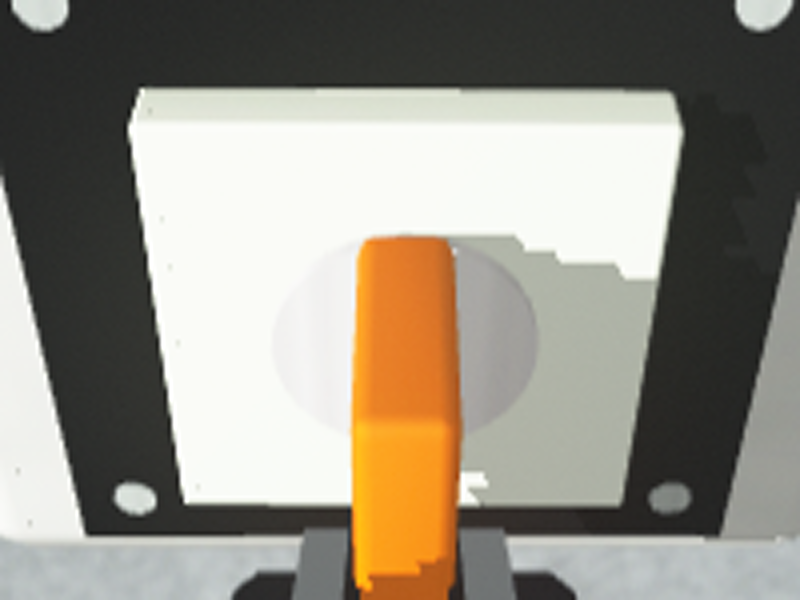

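F.n is 23 N, higher than I want, so I'm easing off now and nudging uphill about 1 mm at low load.

Call:
{"name": "drive_tool", "arguments": {"rows": [[0.8,[-0.0006,0,0.0002],0],[0.8,[-0.0006,0,-0.0002],0],[0.8,[0,0,0],0]]}}

```text
t: 17.33
position: [0.5452, 0.1685, 0.1902]
ee_rot: [[-0.002, 0.004, -1.0], [-0.0, -1.0, -0.004], [-1.0, 0.0, 0.002]]
ft_force: [-8.8, 0.7, 6.0]
width: 0.0089
```

Call:
{"name": "drive_tool", "arguments": {"rows": [[0.8,[-0.0004,0,-0.0006],0],[0.8,[-0.0002,0,-0.0005],0],[0.8,[0,0,0],0],[0.8,[0,0,0],0]]}}

```text
t: 17.67
position: [0.5455, 0.1684, 0.1904]
ee_rot: [[-0.004, 0.004, -1.0], [-0.0, -1.0, -0.004], [-1.0, 0.0, 0.004]]
ft_force: [-13.2, 0.6, 6.6]
width: 0.0088
```

```bash
python3 chk.py s1
```

```text
17.6667 [0.5455 0.1684 0.1904] 0.008825735589746133 [-13.24     0.6038   6.5953] [0.0779 1.8716 0.0191]
F.n 11.73041558950214 F.u -9.005603307339964 plane -0.00021044801659016177
-0.002 [array([252.9, 168.6]), array([250. , 178.9]), array([265.2, 273.1]), array([386.7, 168.5]), array([389.6, 178.8]), array([374.7, 273. ])]
0 [array([252.3, 164.4]), array([249.3, 174.6]), array([264.8, 270.4]), array([387.3, 164.3]), array([390.3, 174.5]), array([375.2, 270.3])]
0.002 [array([251.6, 160.1]), array([248.5, 170.2]), array([264.3, 267.7]), array([387.9, 160. ]), array([391. , 170.1]), array([375.6, 267.6])]
screw [array([229.5, 146.6]), array([410. , 146.5]), array([253.4, 269.6]), array([386.6, 269.4])]
(275, 300) [(166, 125), (167, 42), (174, 12), (175, 12), (270, -39), (271, -150), (278, 107), (279, 25), (280, -16), (286, -16), (287, -32), (288, -20)]
(345, 365) [(166, 41), (167, 90), (168, 33), (175, 16), (206, -17), (207, -37), (270, -39), (271, -64), (272, -24), (278, 120), (279, 30), (280, -14), (286, -20), (287, -39), (288, -25)]
```

Call:
{"name": "drive_tool", "arguments": {"rows": [[0.8,[0.0004,0,0.0006],0],[0.8,[0.0002,0,0.0005],0],[0.8,[0,0,0],0],[0.8,[0,0,0],0]]}}

```text
t: 18.05
position: [0.5454, 0.1684, 0.1901]
ee_rot: [[-0.002, 0.004, -1.0], [-0.0, -1.0, -0.004], [-1.0, 0.0, 0.002]]
ft_force: [-7.7, 0.0, 6.3]
width: 0.0088
```

```bash
python3 chk.py t1
```

```text
18.05 [0.5454 0.1684 0.1901] 0.008750678809444655 [-7.6998  0.0411  6.282 ] [-0.0211  1.0852  0.0363]
F.n 9.021806097782209 F.u -4.165751423914512 plane -0.00043333267762525607
-0.002 [array([252.8, 168.4]), array([249.9, 178.7]), array([265.1, 273.2]), array([386.8, 168.3]), array([389.8, 178.6]), array([374.9, 273.1])]
0 [array([252.2, 164.1]), array([249.2, 174.3]), array([264.7, 270.5]), array([387.5, 164. ]), array([390.4, 174.2]), array([375.3, 270.4])]
0.002 [array([251.5, 159.8]), array([248.5, 169.9]), array([264.3, 267.8]), array([388.1, 159.7]), array([391.1, 169.8]), array([375.7, 267.7])]
screw [array([229.4, 146.3]), array([410.2, 146.1]), array([253.3, 269.7]), array([386.7, 269.5])]
(275, 300) [(166, 130), (167, 39), (174, 13), (270, -50), (271, -147), (278, 109), (279, 26), (280, -16), (286, -16), (287, -32), (288, -20)]
(345, 365) [(166, 84), (167, 64), (168, 17), (175, 15), (206, -15), (207, -38), (270, -50), (271, -70), (278, 123), (279, 31), (280, -17), (286, -20), (287, -39), (288, -25)]
```

Call:
{"name": "drive_tool", "arguments": {"rows": [[0.8,[0.0002,0,0.0004],0],[0.8,[0.0002,0,0.0003],0],[0.8,[0,0,0],0],[0.8,[0,0,0],0],[0.8,[0,0,0],0],[0.8,[0,0,0],0]]}}

```text
t: 18.6
position: [0.5453, 0.1685, 0.1899]
ee_rot: [[-0.001, 0.004, -1.0], [-0.0, -1.0, -0.004], [-1.0, 0.0, 0.001]]
ft_force: [-5.1, -0.6, 4.4]
width: 0.009
```

```bash
python3 chk.py u1
```

```text
18.6 [0.5453 0.1685 0.1899] 0.008959265097672045 [-5.0765 -0.6282  4.4169] [-0.1094  0.5488  0.0024]
F.n 6.198173380692615 F.u -2.6284144125922477 plane -0.0005672769902949626
-0.002 [array([252.8, 168.2]), array([249.8, 178.5]), array([265.1, 273.2]), array([386.9, 168.1]), array([389.9, 178.4]), array([375. , 273.1])]
0 [array([252.1, 164. ]), array([249.1, 174.1]), array([264.6, 270.6]), array([387.5, 163.9]), array([390.6, 174. ]), array([375.4, 270.5])]
0.002 [array([251.5, 159.6]), array([248.4, 169.7]), array([264.2, 267.9]), array([388.2, 159.5]), array([391.2, 169.6]), array([375.8, 267.7])]
screw [array([229.3, 146.1]), array([410.3, 145.9]), array([253.2, 269.7]), array([386.8, 269.6])]
(275, 300) [(166, 116), (167, 42), (174, 13), (269, -14), (270, -92), (271, -92), (278, 79), (279, 43), (286, -16), (287, -31), (288, -20)]
(345, 365) [(166, 89), (167, 62), (168, 16), (175, 14), (206, -17), (207, -35), (270, -56), (271, -73), (278, 88), (279, 51), (286, -20), (287, -40), (288, -25)]
```

View pics/u1.png

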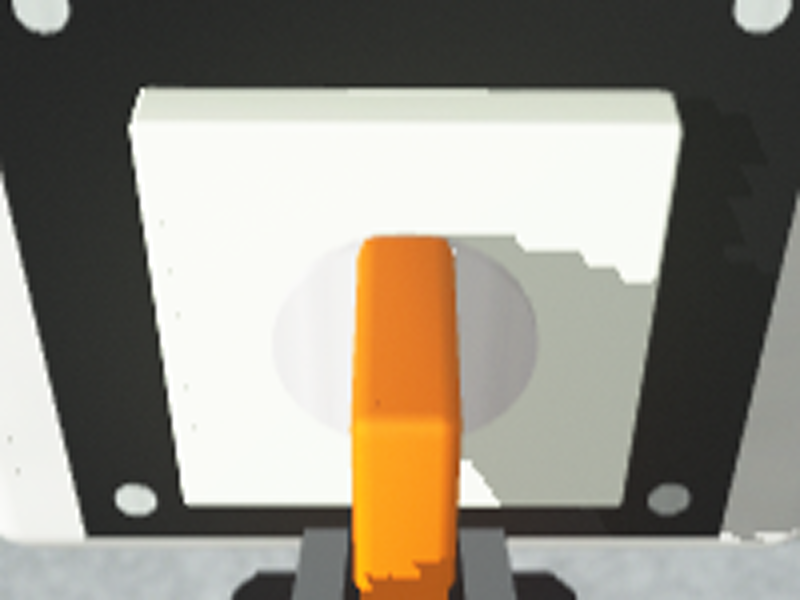

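```bash
python3 - <<'E'
from seg import *
import pickle
w6,_=pickle.load(open('w6.pkl','rb'));w=calibration('wrist')
T=np.array([[28,28,0],[28,-28,0],[28,28,8],[28,-28,8],[-28,28,8],[-28,-28,8]],float)/1000
f=lambda p,o:(np.array(p)+.5)/4-.5+o
N=[f(p,(220,120)) for p in ((138,188),(670,188),(129,226),(681,226))]+[f(p,(220,240)) for p in ((183,126),(622,126))]
U=[f(p,(220,145)) for p in ((139,88),(672,90),(130,124),(682,125),(184,505),(622,505))]
port=np.array([.5793,.1685,.1545]);u=np.array([.8988,.004,.4385]);n=np.array([-.4385,-.0042,.8987])
for nm,I,c in (('n',N,w6),('u',U,w)):
    K=np.array([[c['fx'],0,c['cx']],[0,c['fy'],c['cy']],[0,0,1.]])
    R0=np.array([u,np.cross(n,u),n]).T;R0=c['R']@R0;r0=cv2.Rodrigues(R0)[0];t0=(c['R']@port+c['t']).reshape(3,1)
    ok,r,t=cv2.solvePnP(T,np.array(I),K,None,r0.copy(),t0.copy(),True,cv2.SOLVEPNP_ITERATIVE)
    R=c['R'].T@cv2.Rodrigues(r)[0];X=c['R'].T@(t.ravel()-c['t'])
    pr=cv2.projectPoints(T,r,t,K,None)[0][:,0]
    print(nm,'tilt',np.degrees(np.arctan2(-R[0,2],R[2,2])),'roll',np.degrees(R[1,2]),'off u,y,n mm',1e3*(X-port)@np.array([u,np.cross(n,u),n]).T,'rms',np.sqrt(((pr-I)**2).mean()))
E
```

```text
n tilt 25.687069013262093 roll -0.5761469930751845 off u,y,n mm [ 3.0789 -0.2053 -1.853 ] rms 0.23201750120569273
u tilt 25.671179354268716 roll -0.4740995040433985 off u,y,n mm [-2.2295 -0.3517 -1.8183] rms 0.37048428573294806
```

Call:
{"name": "drive_tool", "arguments": {"rows": [[0.8,[0.0002,0,-0.0001],0],[0.8,[0,0,0],0],[0.8,[0,0,0],0],[0.8,[0,0,0],0]]}}

```text
t: 18.98
position: [0.5453, 0.1684, 0.1897]
ee_rot: [[-0.001, 0.004, -1.0], [-0.0, -1.0, -0.004], [-1.0, 0.0, 0.001]]
ft_force: [-7.3, -1.4, 6.8]
width: 0.0086
```

Call:
{"name": "drive_tool", "arguments": {"rows": [[0.8,[0,0,0],0],[0.8,[0,0,0],0],[0.8,[0,0,0],0]]}}

```text
t: 19.23
position: [0.5453, 0.1685, 0.1897]
ee_rot: [[-0.001, 0.004, -1.0], [-0.0, -1.0, -0.004], [-1.0, 0.0, 0.001]]
ft_force: [-6.6, -0.5, 7.1]
width: 0.0088
```

```bash
python3 chk.py v1; python3 - <<'E'
from h import *
F=[]
for i in range(10):
    capture('wrist');F.append(read_state()['ft_force'])
F=np.array(F);n=np.array([-.4385,-.0042,.8987]);print(F.mean(0),(F@n).mean(),(F@n).round(1))
cv2.imwrite('pics/v_scene.png',capture('scene'))
E
```

```text
19.2333 [0.5453 0.1685 0.1897] 0.008786082406097184 [-6.5515 -0.4565  7.1292] [-0.0739  0.7623  0.0071]
F.n 9.281769920197192 F.u -2.76416253673533 plane -0.0006911224766561613
-0.002 [array([252.7, 168.2]), array([249.7, 178.4]), array([265. , 273.3]), array([387. , 168.1]), array([389.9, 178.3]), array([375. , 273.2])]
0 [array([252. , 163.9]), array([249. , 174.1]), array([264.6, 270.6]), array([387.6, 163.8]), array([390.6, 174. ]), array([375.4, 270.5])]
0.002 [array([251.4, 159.5]), array([248.3, 169.6]), array([264.1, 267.9]), array([388.3, 159.4]), array([391.3, 169.5]), array([375.9, 267.8])]
screw [array([229.2, 146. ]), array([410.4, 145.8]), array([253.2, 269.8]), array([386.9, 269.6])]
(275, 300) [(166, 117), (167, 42), (174, 13), (269, -29), (270, -118), (271, -51), (278, 79), (279, 43), (286, -16), (287, -32), (288, -20)]
(345, 365) [(166, 104), (167, 54), (175, 14), (206, -17), (207, -35), (270, -58), (271, -65), (278, 89), (279, 50), (286, -21), (287, -39), (288, -25)]
[-6.539  -0.7783  7.0597] 9.215181337647598 [ 9.4  9.7  9.6  9.5  9.4  8.6  8.5 10.   9.6  8. ]
```

View pics/v_scene.png

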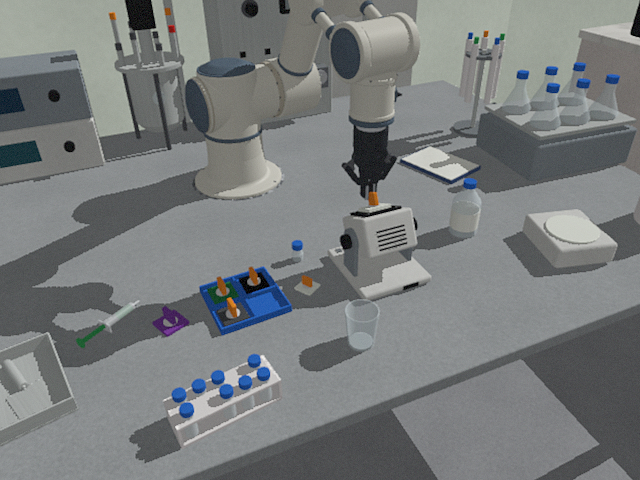

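View pics/v1.png

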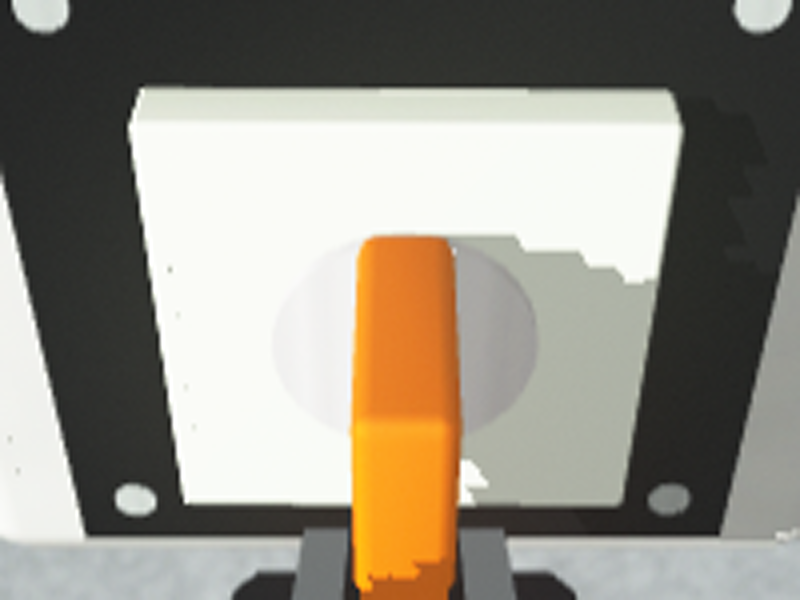

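```bash
python3 -c "
from plant import *
print(finish_job())
s=read_state();print(s['t'],s['ft_force'],s['width'])"
```

```text
the job is handed in; nothing more can be done
None
the job is handed in; nothing more can be done
```

The white tile is lying on the sloped measuring face, over the port, held in the gripper with a steady push of about 10 N. I handed the job in like that at about 20 s.

I gripped the tile by the near end of its rib and lowered its uphill edge onto the plate, so that it pivoted in the grip to match the slope. It first came down about 4 mm too far uphill, so I lifted it, set it down again and nudged it into place.

**Last checks:**
- **Push:** the normal force averaged 9.2 N over ten readings (8.0 to 10.0 N). That is about 10 N on the face once the tile's own weight is added. About 2.8 N of sideways friction force also remained.
- **Flush:** a corner fit gave the tile's tilt as 25.7°, against 26.0° measured for the plate. The force also rose sharply once the tile was seated.
- **Centring:** projecting the tile's edges onto the plate puts it about 0.8 mm downhill and 0.3 mm off sideways. The corner fit disagreed and put it about 2.2 mm downhill. I trusted the edges, because the fit also placed the tile 1.8 mm too deep.
- **Head:** the plate screws still appear where they did before pressing, to within about 0.5 pixel.
- **Everything else:** the last scene picture shows the other tiles and bench items where they were.

One press briefly reached about 23 N, above what I intended and close to the clamp's 25 N, before I eased it off. The head did not visibly move.

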